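Uncap the detergent flask and turn its spout to the gutter

TASK

On the laundry counter a detergent flask leans in its dispensing stand: lift the loose dosing cap off its neck and set it down, without dropping it, mouth down inside the round wooden dish. Then turn the flask about its own axis in its cup until its spout points straight out along the stand's small steel gutter, and leave it fully down in the cup. The spout must not push against the jar in the neighbouring cup (so it may have to go the long way round), and the jar, steel pot, brush and peg basket stay where they are.

Things in the scene. Friction and masses are not known exactly. Their poses are not given: they have to be found in the camera images.
- stand: Fixed aluminium stand with two white cups side by side on a sloping board. Origin: on the axis of the flask's cup, at its underside, 62 mm above the counter. z: the cup's axis, leaning 0.52 rad (30 deg) towards the stand's front (-x, roughly towards the robot); y: level, to the second cup, 105 mm away. Cups 55 mm tall, floor 5 mm, flask's cup 79 mm inside; nothing of the stand is taller.
- mark (a point): Where the spout's tip lies when the flask is fully down with its spout exactly along the gutter: stand frame (-78, 0, 127) mm. The gutter is a steel V strip, 85 mm long and 22 mm wide, jutting 128 mm from the axis at the front (-x) of the flask's cup, 37 mm up the axis. A flat steel drip plate (to 170 mm in front) lies on the counter below.
- flask: Loose white flask, about 0.4 kg, in the cup with 1.5 mm play, so it may sag 2 or 3 degrees (foot on the cup's floor, 5 mm above the stand's origin). Origin: centre of foot; z up its axis. Body 76 mm diameter to 105 mm, cone to 125 mm, then round neck. It turns in the cup with light friction, staying as left. One spout, 16 mm thick, juts to its -x, 86 mm from the axis and 130 mm up.
- spout (a point): Middle of the spout's rounded tip: flask frame (-78, 0, 122) mm. It starts 60 to 226 degrees from the gutter, counted counter-clockwise from above. Turning clockwise (seen from above) back to the gutter is always free; the jar blocks the spout's way through the stand's +y side.
- neck (a point): On the flask's axis where the neck is gripped, 150 mm above its foot: flask frame (0, 0, 150) mm. The neck is round, 38 mm diameter, from 125 to 172 mm (its end), bare once the cap is off.
- cap: Loose grey dosing cap, a cup upside down over the neck, not screwed: outer diameter 51 mm, height 50 mm, wall 3.5 mm, top 5 mm, about 40 g. Origin: centre of its mouth; z to its closed top. The top rests on the neck's end, so the mouth is 127 mm above the flask's foot along the axis; 3 mm play round the neck. It comes free when drawn 45 mm along the axis.
- holder: Fixed round wooden dish for the cap, 84 mm outer diameter, rim 16 mm high. Origin: centre of its underside on the counter.
- holder_in (a point): Centre of the dish's inner floor, 5 mm above the counter; the floor is 76 mm in diameter.
- jar: Bystander: loose white jar with a flat grey lid, 70 mm diameter, 153 mm tall, in the stand's other cup, leaning like the flask. Origin: centre of its foot; z along its axis.
- pot: Bystander: loose stainless steel pot, 90 mm diameter, 113 mm tall, with a handle reaching 70 mm from its axis towards its +y and a spout reaching 69 mm towards its -y. Origin: centre of its foot.
- brush: Bystander: wooden laundry brush about 170 mm long lying flat on the counter, in front of the stand. Origin: under its middle; x along it.
- basket: Bystander: small wooden basket of pegs, 110 x 140 x 60 mm. Origin: centre of its underside.

How it is judged (in metres and radians):
On the way, in this order (a step that is already met when the one before it is completed fails the run):
1. the cap is set down, mouth down, inside the wooden dish and let go (horizontal distance between cap and holder_in below 0.013 m and height (world z) of cap below 0.013 m and angle between cap's own z axis and vertical below 0.12 rad and linear speed of cap below 0.03 m/s and contact force between the fingers and cap below 0.05 N), for 0.2 s.
2. after that, the flask is turned until its spout points along the gutter (distance between spout and mark below 0.016 m and z of flask in the frame of stand below 0.012 m and distance between flask and stand below 0.014 m and angular speed of flask below 0.15 rad/s and linear speed of flask below 0.03 m/s), for 0.2 s.
At the end, for the whole second after the job is handed in: Cap mouth down on the dish's floor (within 13 mm of its centre, tilt under 0.12 rad); flask fully down in its cup, spout tip within 16 mm of the mark (about 12 degrees); jar, pot, brush and basket within 30 mm of their starts; all released and at rest (all of step 2 and horizontal distance between cap and holder_in below 0.013 m and height (world z) of cap below 0.013 m and angle between cap's own z axis and vertical below 0.12 rad and linear speed of cap below 0.03 m/s and distance of each of jar, pot, brush, basket from where it was at the start of the episode below 0.03 m); the robot touches nothing.
It fails at once if the cap is dropped or thrown: it moves faster than 0.7 m/s while the fingers do not touch it (linear speed of cap above 0.7 m/s and contact force between the fingers and cap below 0.01 N).
It fails at once if the flask pushes against the jar with more than 6 N (contact force between flask and jar above 6 N).
It fails at once if a bystander is knocked more than 40 mm away (distance of any of jar, pot, brush, basket from where it was at the start of the episode above 0.04 m).
It also fails if it takes over 54 s, if anything falls off the work surface, if the arm or the gripper's body presses on something with over 40 N, if the wrist force passes 120 N, or if a joint passes its speed limit or range.

ROBOT

A 7-joint arm with a two-finger parallel gripper is mounted at the origin on the work surface. World frame = base frame: x ahead of the robot, y to its left, z up, the work surface at z = 0. Lengths are in mm, angles in rad, forces in N, time in s.
With the tool pointing down it reaches from about 425 to 1025 mm from the base axis. Payload 9.4 kg.
Tool frame: the origin (TCP) lies at the very end of the fingers, on their centre line; the grasp point (between the pads) lies arm.grip_depth behind it (arm.grip_depth is the distance from the TCP to the grasp point, in mm); z points along the fingers, y is the line along which they close (so a half turn about z gives the same grasp; the last joint's range is limited). The gripper opens to 85 mm and grips with 20 to 120 N. Pads are 22 mm wide; open, the fingers measure 114 mm over their backs; the gripper's body (76 mm by 85 mm) begins 54 mm behind the grasp point. The pads swing forward as they close: fully open they stand 13 mm farther back than shut.
Start: joints at [1.223, 0.599, -0.003, 1.599, 0.002, 0.943, -0.08], TCP at [193.93, -698.581, 231.275] pointing down, gripper open.
Joint ranges: [-2.57, 2.57], [-0.35, 1.97], [-1.29, 1.29], [0.11, 2.56], [-1.05, 4.19], [0.11, 1.86], [-2.63, 2.63]. Speed limits (rad/s): [2.22, 2.22, 3.01, 3.01, 3.14, 3.14, 3.14].

INTERFACE

Orientations are given as a unit quaternion [x, y, z, w].
In Python, from workcell import arm gives the robot as it stands.
- The arm moves only by the shell command python3 -m creep 'ROWS' [FORCE]. ROWS is text: rows parted by semicolons, each of 5 numbers parted by spaces: the opening, from 0 (shut) to 1 (fully open), then the shift along the tool's x, y, z in cm, then the turn about the tool's z in degrees. In form: gripper dx dy dz turn; .... A call has exactly 5 rows; each row shifts and turns the commanded pose from where the row before left it, along the tool's axes as they then stand; what a row does not reach is not made up. A row lasts 1/12 s, in which the tool goes at most 41.7 mm and 7.16 degrees, less where a joint would pass 70% of its speed; a pose out of reach is approached as far as the arm can. A call with a gripper value outside its range is refused whole. The fingers move at their own pace and stop on an object; FORCE is the grip in N (left out, the last holds). Time passes only in rows, so rows that do not move let the fingers close, or fill a call up. It gives the time, the measured TCP pose, the force, the opening and the grip force at its end, in the units of the state.
- arm.state(): the state, without advancing time (a new reading comes with each control period).
- arm.snapshot(name): name is "scene" or "top" or "wrist"; returns the picture (400x640x3 uint8, blue, green, red); there is no depth.
- arm.camera_model(name): a dict with "K" (3x3 intrinsics, pixels), "extrinsics" (4x4, takes a point from world to camera coordinates). Camera axes: x right, y down, z forward; pixel columns grow to the right and rows downward; lengths in mm; the calibration is good to about 2 mm. A picture is of the moment at which its call begins: read the wrist's pose just before it. camera_model takes no time and is no camera call; for the wrist camera it gives the pose at the moment of the call.
- arm.sign_off(): hands the job in; it is judged then, once.
Trained networks look in the newest picture that a camera, given by its name, has taken for a name from the list of things; names that differ only in an ending like _2 or _b are one class to them, and where a whole thing is asked for, a point or a joint stands for the part that bears it (a point fixed in the world has none). Each returns a list of dicts, best first, with "conf" (0 to 1); they miss things now and then, are a little off and sometimes report something else, mostly with a low value. They report only what shows in the picture. A call takes as long as a camera call.
- arm.boxes_of(query, camera): "rect" ([left, top, right, bottom] in pixels, round what is visible of it).
The state is a dict: "t": time; "q": joint angles; "joint_velocities": joint speeds; "effort": joint torques, N m; "position": TCP position; "tcp_rot": TCP orientation; "force": force on the tool from outside, world axes, zero at the start; "ft_torque": the same for the moment, N m; "grip_width": finger opening in mm; "grip_force": force on a finger pad.
Only numpy, scipy, OpenCV 4.12 (cv2) and the standard library are available. Lean on these libraries where they do the work, as an engineer would, in place of code of your own. Each camera call takes 0.05 s, during which the arm holds its last target. There are 200 camera calls.

## Working session

There is one attempt and no reset: what is moved stays moved. The work goes in short steps, Python scripts to look and compute and a shell command to move; the robot and the scene stay as the last step left them, time stands still between calls to the robot, and variables do not carry over. Pictures are saved under pics/ and viewed, at most 10 in all, crops included, and the job is handed in when it is done.

```bash
mkdir -p pics; ls
python3 - <<'E'
from workcell import arm
import cv2, numpy as np
s=arm.state(); print({k:np.round(v,3) for k,v in s.items()}, arm.grip_depth)
for c in ("scene","top"):
    im=arm.snapshot(c); cv2.imwrite(f"pics/{c}0.png",im)
    m=arm.camera_model(c); print(c,np.round(m["K"],1).tolist(),np.round(m["extrinsics"],3).tolist())
    for q in ("stand","flask","spout","neck","cap","holder","holder_in","jar","pot","brush","basket","mark"):
        print(q,[(np.round(b["rect"]).tolist(),round(b["conf"],2)) for b in arm.boxes_of(q,c)[:2]])
E
```

```text
pics
{'t': np.float64(0.0), 'q': array([ 1.223,  0.6  , -0.003,  1.6  ,  0.002,  0.943, -0.08 ]), 'joint_velocities': array([ 0.001, -0.   , -0.   ,  0.003,  0.001, -0.001,  0.   ]), 'effort': array([-0.0000e+00, -7.7645e+01,  1.5640e+00, -2.5801e+01,  1.2000e-02,
        9.0000e-03,  0.0000e+00]), 'position': array([ 193.839, -698.123,  230.446]), 'tcp_rot': array([ 0.991,  0.135, -0.   , -0.001]), 'force': array([-0.584, -0.018,  0.41 ]), 'ft_torque': array([-0.025, -0.043, -0.04 ]), 'grip_force': np.float64(0.0), 'grip_width': np.float64(85.424)} 18.700000000000003
scene [[435.3, 0.0, 319.1], [0.0, 435.3, 196.4], [0.0, 0.0, 1.0]] [[-0.441, 0.897, 0.006, 219.812], [0.663, 0.331, -0.672, -229.86], [-0.605, -0.293, -0.741, 1503.877], [0.0, 0.0, 0.0, 1.0]]
stand [([308.0, 239.0, 411.0, 336.0], 0.91)]
flask [([324.0, 214.0, 373.0, 256.0], 0.94), ([205.0, 212.0, 236.0, 240.0], 0.36)]
spout [([324.0, 218.0, 369.0, 257.0], 0.73)]
neck [([324.0, 214.0, 374.0, 261.0], 0.62)]
cap [([349.0, 196.0, 377.0, 228.0], 0.8)]
holder [([202.0, 214.0, 235.0, 240.0], 0.61), ([371.0, 224.0, 416.0, 279.0]
[... 641 characters left out ...]
, 237.0], 0.57)]
flask [([257.0, 166.0, 298.0, 204.0], 0.91)]
spout [([261.0, 166.0, 296.0, 199.0], 0.71)]
neck []
cap [([260.0, 186.0, 284.0, 213.0], 0.91), ([213.0, 163.0, 250.0, 205.0], 0.75)]
holder [([389.0, 165.0, 424.0, 195.0], 0.64)]
holder_in [([391.0, 167.0, 422.0, 193.0], 0.58), ([380.0, 228.0, 425.0, 260.0], 0.54)]
jar [([214.0, 164.0, 250.0, 204.0], 0.92), ([290.0, 234.0, 302.0, 297.0], 0.35)]
pot [([379.0, 230.0, 426.0, 260.0], 0.78), ([257.0, 168.0, 298.0, 202.0], 0.6)]
brush [([290.0, 233.0, 302.0, 296.0], 0.76)]
basket [([176.0, 216.0, 238.0, 264.0], 0.66), ([260.0, 185.0, 286.0, 214.0], 0.19)]
mark [([226.0, 144.0, 300.0, 235.0], 0.59), ([174.0, 212.0, 236.0, 265.0], 0.54)]
```

Run:
```python
import cv2,numpy as np
a=cv2.imread("pics/scene0.png")[140:350,190:490]; b=cv2.imread("pics/top0.png")[130:310,160:440]
a=cv2.resize(a,(800,560),interpolation=2); b=cv2.resize(b,(800,514),interpolation=2)
cv2.imwrite("pics/a.png",a); cv2.imwrite("pics/b.png",b)
```

```text
(no output)
```

View pics/a.png

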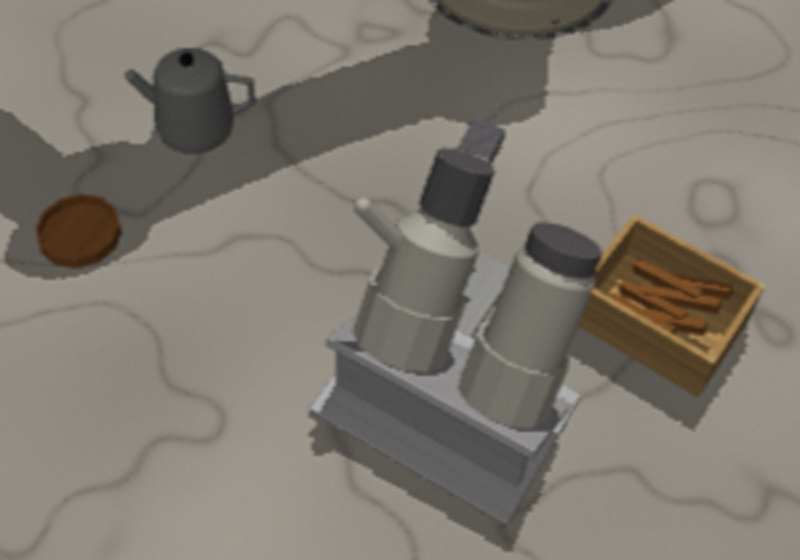

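View pics/b.png

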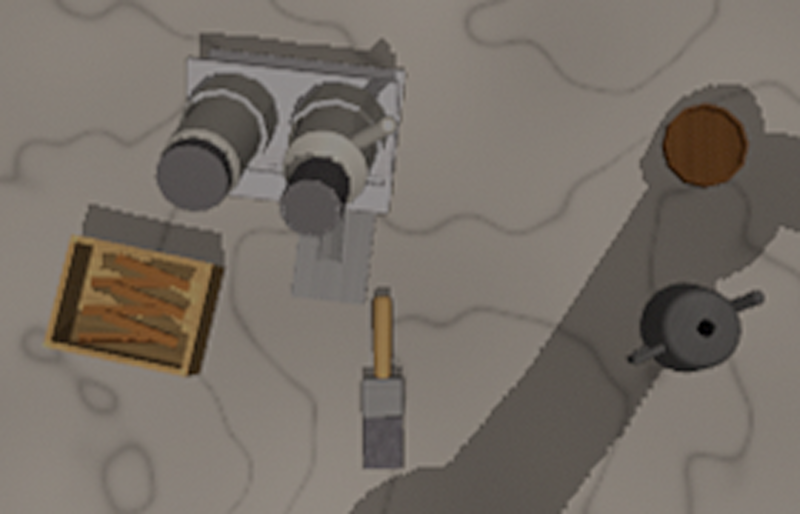

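```bash
cat > h.py <<'E'
import numpy as np, cv2
from scipy.spatial.transform import Rotation as R
from scipy.optimize import least_squares
from workcell import arm
def proj(m,P):
    E=m["extrinsics"]; c=np.atleast_2d(P)@E[:3,:3].T+E[:3,3]; u=c@np.array(m["K"]).T; return u[:,:2]/u[:,2:]
def tri(ms,uv):
    f=lambda P: np.concatenate([(proj(m,P)[0]-u) for m,u in zip(ms,uv)])
    s=least_squares(f,[600,0,50]); return s.x, np.abs(s.fun).max()
def stand(x,y,yaw,lean=0.5236):
    return np.array([x,y,62.]), (R.from_euler('z',yaw)*R.from_euler('y',-lean)).as_matrix()
E
python3 - <<'E'
from h import *
S,T=arm.camera_model("scene"),arm.camera_model("top")
A=lambda u,v:(190+u/2.6667,140+v/2.6667); B=lambda u,v:(160+u/2.857,130+v/2.857)
O={"cap":(A(467,158),B(312,207)),"spout":(A(364,205),B(391,127)),"jar":(A(565,242),B(194,175)),"dish":(A(79,229),B(705,145))}
for k,v in O.items():
    print(k,*tri([S,T],v))
obs=[("c",0,0,182),("j",0,105,158)]
def f(p):
    o,M=stand(*p[:3]); r=[]
    a=p[3]; sp=[-78*np.cos(a),-78*np.sin(a),127]
    for n,P in (("cap",[0,0,182]),("jar",[0,105,158]),("spout",sp)):
        w=o+M@np.array(P)
        r+=list(proj(S,w)[0]-O[n][0])+list(proj(T,w)[0]-O[n][1])
    r+=list(proj(T,o+M@np.array([-128,0,37]))[0]-B(333,260))
    return np.array(r)
best=min((least_squares(f,[700,150,0,a]) for a in (1,2,3,4)),key=lambda s:s.cost)
p=best.x; print(np.round(p,3),np.degrees(p[2:]),np.round(best.fun,1))
o,M=stand(*p[:3]); print("cap top",o+M@[0,0,182],"z",M[:,2],"-x",-M[:,0],"neck",o+M@[0,0,155])
E
```

```text
cap [517.79363079 122.30368213 219.45832305] 1.1935709472961662
spout [588.1408776   59.07045949 198.76832724] 1.0762104638737924
jar [547.55957716 224.6851378  195.70714735] 0.9864823282104282
dish [ 605.52736451 -256.06463588    8.35136148] 0.5622094228868093
[ 6.10194e+02  1.08687e+02 -1.44000e-01  2.40100e+00] [ -8.27216708 137.56234767] [-1.8  0.6 -0.9 -0.6 -1.  -1.1 -1.   0.4 -1.5 -0.4 -0.9 -0.1 -2.1  1.5]
cap top [520.14041157 121.77957786 219.61651207] z [-0.49479895  0.0719379   0.86602479] -x [-0.85701449  0.12459975 -0.50000106] neck [533.49998317 119.83725455 196.2338427 ]
```

```bash
cat >> h.py <<'E'
def go(target,stay=None):
    "shift in tool axes [cm] from measured TCP to the world target"
    s=arm.state(); M=R.from_quat(s["tcp_rot"]).as_matrix()
    d=M.T@(np.array(target)-s["position"])/10
    print("t",round(s["t"],2),"pos",np.round(s["position"],1),"xaxis deg",round(np.degrees(np.arctan2(M[1,0],M[0,0])),1),"F",np.round(s["force"],1),"w",np.round(s["grip_width"],1),np.round(s["grip_force"],1),"q",np.round(s["q"],2)); print("shift cm",np.round(d,2),"len",round(np.linalg.norm(d),1))
E
python3 -m creep '1 0 0 -2 4.7; 1 0 0 -2 4.7; 1 0 0 -2 4.8; 1 0 0 -2 4.8; 1 0 0 -2 4.8' 20
python3 -c "
from h import *
go([540,-200,330]); go([533,120,330])"
```

```text
t: 1.72
position: [193.9, -698.5, 332.3]
tcp_rot: [0.997, -0.074, 0.0, -0.0]
force: [0.7, -1.1, -0.7]
grip_width: 85.1
grip_force: 0.0
t 1.72 pos [ 193.9 -698.5  332.3] xaxis deg -8.5 F [ 0.7 -1.1 -0.7] w 85.1 0.0 q [ 1.15  0.52  0.12  1.49 -0.07  1.13 -0.44]
shift cm [ 26.84 -54.43   0.23] len 60.7
t 1.72 pos [ 193.9 -698.5  332.3] xaxis deg -8.5 F [ 0.7 -1.1 -0.7] w 85.1 0.0 q [ 1.15  0.52  0.12  1.49 -0.07  1.13 -0.44]
shift cm [ 21.41 -85.97   0.24] len 88.6
```

```bash
for i in 1; do 
python3 -m creep '1 1.79 -3.63 0 0; 1 1.79 -3.63 0 0; 1 1.79 -3.63 0 0; 1 1.79 -3.63 0 0; 1 1.79 -3.63 0 0' >/dev/null
python3 -m creep '1 1.79 -3.63 0 0; 1 1.79 -3.63 0 0; 1 1.79 -3.63 0 0; 1 1.79 -3.63 0 0; 1 1.79 -3.63 0 0' >/dev/null
python3 -m creep '1 1.79 -3.63 0 0; 1 1.79 -3.63 0 0; 1 1.79 -3.63 0 0; 1 1.79 -3.63 0 0; 1 1.79 -3.63 0 0' | head -3
python3 -m creep '1 -0.5 -3.15 0 0; 1 -0.5 -3.15 0 0; 1 -0.5 -3.15 0 0; 1 -0.5 -3.15 0 0; 1 0 0 0 0'; done
python3 - <<'E'
from h import *
go([533,120,330])
m=arm.camera_model("wrist"); im=arm.snapshot("wrist"); cv2.imwrite("pics/w1.png",im)
np.savez("w1.npz",K=m["K"],extrinsics=m["extrinsics"])
for q in ("cap","holder","jar"): print(q,[(np.round(b["rect"]).tolist(),round(b["conf"],2)) for b in arm.boxes_of(q,"wrist")[:2]])
E
```

```text
t: 2.97
position: [538.9, -196.6, 331.6]
tcp_rot: [0.997, -0.072, 0.0, 0.0]
t: 3.38
position: [536.5, -63.9, 331.5]
tcp_rot: [0.998, -0.068, 0.0, -0.001]
force: [-0.2, 0.6, -0.1]
grip_width: 85.2
grip_force: 0.0
t 3.38 pos [536.5 -63.9 331.5] xaxis deg -7.8 F [-0.2  0.6 -0.1] w 85.2 0.0 q [ 0.09  0.27 -0.09  1.9   0.03  0.98 -1.73]
shift cm [ -2.86 -18.17   0.2 ] len 18.4
cap [([65.0, 181.0, 157.0, 260.0], 0.94)]
holder [([426.0, 44.0, 496.0, 113.0], 0.98)]
jar [([0.0, 115.0, 92.0, 239.0], 0.76)]
```

View pics/w1.png

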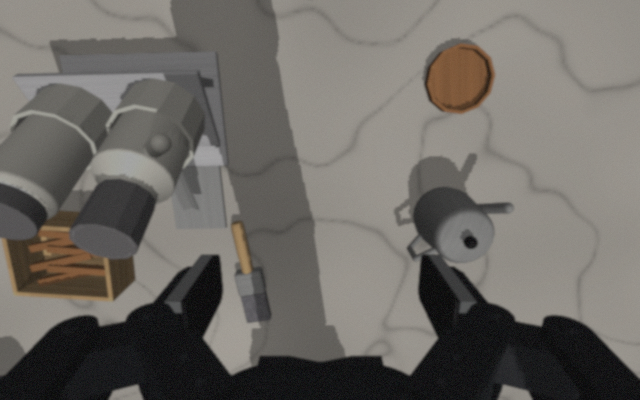

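```bash
cat > fit.py <<'E'
from h import *
S,T=arm.camera_model("scene"),arm.camera_model("top"); W=dict(np.load("w1.npz"))
A=lambda u,v:(190+u/2.6667,140+v/2.6667); B=lambda u,v:(160+u/2.857,130+v/2.857)
O={"cap":(A(467,158),B(312,207),(104,235)),"spout":(A(364,205),B(391,127),(160,143)),"jar":(A(565,242),B(194,175),(9,210)),"dish":(A(79,229),B(705,145),(461,77))}
for k,v in O.items(): 
    print(k,*[np.round(z,1) for z in tri([S,T,W],v)], "TW",np.round(tri([T,W],v[1:])[0],1))
def f(p):
    o,M=stand(*p[:3]); a=p[3]; sp=[-78*np.cos(a),-78*np.sin(a),127]; r=[]
    for n,P in (("cap",[0,0,182]),("jar",[0,105,158]),("spout",sp)):
        w=o+M@np.array(P)
        for m,u,g in zip((S,T,W),O[n],(1,1,.6)):
            if not(n=="jar" and m is W): r+=list(g*(proj(m,w)[0]-u))
    r+=list(proj(W,o+M@np.array([-128,0,37]))[0]-(198,226))
    return np.array(r)
best=min((least_squares(f,[610,109,-.14,a]) for a in (2,2.4,3)),key=lambda s:s.cost)
p=best.x; print(np.round(p,3),np.degrees(p[2:]),np.round(best.fun,1))
o,M=stand(*p[:3]); np.save("p.npy",p); print("cap grasp",o+M@[0,0,162],"axis",M[:,2])
E
python3 fit.py
```

```text
cap [521.9 121.8 214.6] 2.5 TW [522.3 122.4 212.9]
spout [590.2  60.2 201.7] 1.6 TW [590.5  57.7 206.9]
jar [547.9 223.1 184.7] 2.9 TW [548.7 224.8 182.1]
dish [ 608.  -256.8   11.3] 1.5 TW [ 608.5 -260.5    3.2]
[ 6.04608e+02  1.05057e+02 -1.53000e-01  2.50600e+00] [ -8.79019733 143.6111438 ] [ -2.   -1.4   0.3   1.8   1.3   6.8  -1.7  -3.    0.2   2.2  -0.5  -1.
  -1.8  -0.1  -0.4   1.6  -4.2 -11.8]
cap grasp [524.55913871 117.43539184 202.29601624] axis [-0.49412832  0.07640854  0.86602479]
```

```bash
sed -i 's|    r+=list(proj(W,o+M@np.array(\[-128,0,37\])).*|    h=np.array([np.cos(p[2]),np.sin(p[2]),0]); r+=list(.5*(proj(T,o+M@np.array([-128,0,37]))[0]-B(333,260)))|' fit.py; python3 fit.py; python3 -c "
from h import *
go([533,120,270])"
```

```text
cap [521.9 121.8 214.6] 2.5 TW [522.3 122.4 212.9]
spout [590.2  60.2 201.7] 1.6 TW [590.5  57.7 206.9]
jar [547.9 223.1 184.7] 2.9 TW [548.7 224.8 182.1]
dish [ 608.  -256.8   11.3] 1.5 TW [ 608.5 -260.5    3.2]
[ 6.10893e+02  1.08210e+02 -1.44000e-01  2.42300e+00] [ -8.26879665 138.8307793 ] [-2.1  0.7 -0.7 -0.9 -1.7  3.  -1.3 -0.9 -0.8  0.1 -1.5  0.1 -1.2 -0.9
  0.9 -0.5 -0.9  0.6]
cap grasp [530.73518347 119.85901486 202.29601624] axis [-0.49480318  0.07190879  0.86602479]
t 3.58 pos [536.4 -71.8 331.4] xaxis deg -8.3 F [-0.3 -0.   0.5] w 85.4 0.0 q [ 0.1   0.27 -0.09  1.89  0.03  0.98 -1.72]
shift cm [ -3.12 -18.93   6.13] len 20.1
```

```bash
python3 -m creep '1 -0.66 -3.78 1.3 0; 1 -0.66 -3.78 1.3 0; 1 -0.66 -3.78 1.3 0; 1 -0.66 -3.78 1.3 0; 1 -0.66 -3.78 1.3 0' >/dev/null
python3 -m creep '1 0 0 0 0; 1 0 0 0 0; 1 0 0 0 0; 1 0 0 0 0; 1 0 0 0 0' | head -2
python3 - <<'E'
from h import *
go([530.7,119.9,180])
m=arm.camera_model("wrist"); im=arm.snapshot("wrist"); cv2.imwrite("pics/w2.png",im)
np.savez("w2.npz",K=m["K"],extrinsics=m["extrinsics"])
p=np.load("p.npy"); o,M=stand(*p[:3])
print(np.round(proj(m,np.array([o+M@[0,0,182],o+M@[0,0,132]]))))
print([(np.round(b["rect"]).tolist(),round(b["conf"],2)) for b in arm.boxes_of("cap","wrist")[:2]])
E
```

```text
t: 4.42
position: [531.5, 118.9, 266.7]
t 4.42 pos [531.5 118.9 266.7] xaxis deg -8.5 F [-0.2 -0.2  0.7] w 85.4 0.0 q [-0.21  0.35 -0.15  1.97  0.07  0.83 -2.12]
shift cm [-0.1  -0.09  8.67] len 8.7
[[319. 238.]
 [319. 182.]]
[([273.0, 162.0, 361.0, 262.0], 0.7), ([269.0, 72.0, 415.0, 177.0], 0.22)]
```

View pics/w2.png

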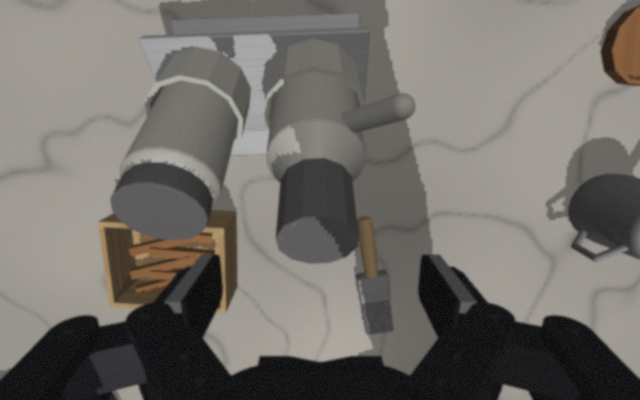

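```bash
python3 -m creep '0.85 0 0 1.8 0; 0.85 0 0 1.8 0; 0.85 0 0 1.8 0; 0.85 -0.1 0 1.8 0; 0.85 0 0 1.5 0' | tail -3
python3 -m creep '0 0 0 0 0; 0 0 0 0 0; 0 0 0 0 0; 0 0 0 0 0; 0 0 0 0 0' 25
python3 -m creep '0 0 0 0 0; 0 0 0 0 0; 0 0 0 0 0; 0 0 0 0 0; 0 0 0 0 0' 25
```

```text
force: [0.0, 0.2, -0.8]
grip_width: 72.8
grip_force: 0.0
t: 5.35
position: [530.5, 121.1, 180.3]
tcp_rot: [0.997, -0.072, 0.001, -0.0]
force: [0.6, -0.3, -0.0]
grip_width: 50.5
grip_force: 27.5
t: 5.77
position: [530.3, 121.2, 179.5]
tcp_rot: [0.997, -0.072, 0.0, -0.0]
force: [0.8, 0.5, 1.5]
grip_width: 50.9
grip_force: 27.7
```

```bash
python3 -m creep '0 -0.4 0 -0.7 0; 0 -0.5 0 -0.87 0; 0 -0.5 0 -0.87 0; 0 -0.5 0 -0.87 0; 0 -0.5 0 -0.87 0' | tail -3
python3 -m creep '0 -0.5 0 -0.87 0; 0 -0.5 0 -0.87 0; 0 -0.5 0 -0.87 0; 0 -0.5 0 -0.87 0; 0 0 0 -2 0' | tail -5
python3 - <<'E'
from h import *
im=arm.snapshot("scene"); im2=arm.snapshot("wrist")
cv2.imwrite("pics/c.png",np.hstack([cv2.resize(im[140:340,250:450],(400,400)),cv2.resize(im2,(400,250))[0:250] if 0 else cv2.copyMakeBorder(cv2.resize(im2,(400,250)),0,150,0,0,0)]))
go([605,-257,100])
E
```

```text
force: [-1.1, 0.5, -0.2]
grip_width: 50.9
grip_force: 27.5
position: [484.4, 127.2, 275.4]
tcp_rot: [0.997, -0.072, -0.002, 0.001]
force: [-0.4, -0.4, -1.0]
grip_width: 51.0
grip_force: 27.5
t 6.7 pos [487.2 127.9 278.6] xaxis deg -8.3 F [0.2 0.5 0.1] w 51.0 27.6 q [-0.24  0.28 -0.16  2.04  0.06  0.82 -2.15]
shift cm [17.13 36.43 17.86] len 44.0
```

View pics/c.png

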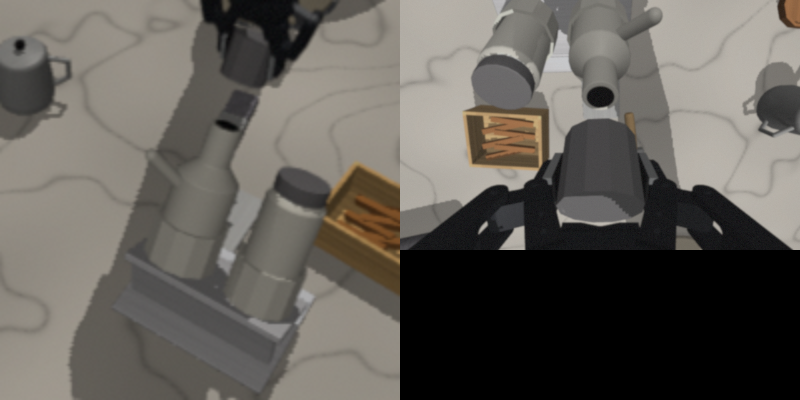

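```bash
python3 -m creep '0 0.8 1.8 0.5 0; 0 1.15 2.5 0.7 0; 0 1.15 2.5 0.7 0; 0 1.15 2.5 0.7 0; 0 1.15 2.5 0.7 0' | tail -1
python3 -m creep '0 1.15 2.5 0.8 0; 0 1.15 2.5 0.8 0; 0 1.15 2.5 0.8 0; 0 1.15 2.5 0.8 0; 0 1.15 2.5 0.8 0' | tail -1
python3 -m creep '0 1.15 2.5 0.9 0; 0 1.15 2.5 0.9 0; 0 1.15 2.5 0.9 0; 0 1.15 2.4 0.9 0; 0 0.9 1.9 0.9 0' | tail -1
python3 -m creep '0 0 0 0 0; 0 0 0 0 0; 0 0 0 0 0; 0 0 0 0 0; 0 0 0 0 0' | tail -1
python3 - <<'E'
from h import *
go([600,-256,22])
m=arm.camera_model("wrist"); im=arm.snapshot("wrist"); cv2.imwrite("pics/w3.png",im)
np.savez("w3.npz",K=m["K"],extrinsics=m["extrinsics"])
print([(np.round(b["rect"]).tolist(),round(b["conf"],2)) for b in arm.boxes_of("holder","wrist")[:2]])
print(proj(m,np.array([[607,-257,16],[607,-257,5]])))
E
```

```text
grip_force: 27.5
grip_force: 27.5
grip_force: 27.5
grip_force: 27.5
t 8.37 pos [ 599.4 -252.5  158.4] xaxis deg -8.2 F [ 0.1  0.4 -0.4] w 50.9 27.5 q [ 0.37  0.59 -0.09  1.84  0.07  0.71 -1.47]
shift cm [ 0.1   0.34 13.64] len 13.6
[([273.0, 124.0, 374.0, 200.0], 0.95)]
[[324.49475222 174.12662588]
 [324.34242352 171.47683102]]
```

View pics/w3.png

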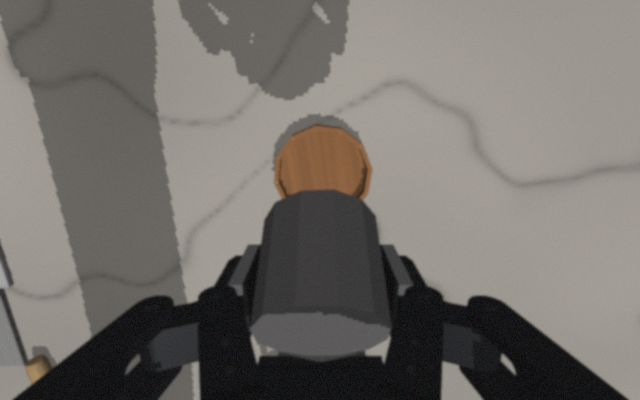

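```bash
python3 -m creep '0 0.05 0.17 2.3 0; 0 0.05 0.17 2.3 0; 0 0 0 2.3 0; 0 0 0 2.3 0; 0 0 0 2.0 0' | sed -n 2,4p
python3 -m creep '0 0 0 0.4 0; 0 0 0 0.2 0; 0 0 0 0.2 0; 0 0 0 0.1 0; 0 0 0 0.1 0'
```

```text
position: [599.7, -256.8, 44.9]
tcp_rot: [0.997, -0.072, 0.0, -0.0]
force: [-1.0, 0.7, -0.5]
t: 9.3
position: [600.4, -257.6, 37.1]
tcp_rot: [0.997, -0.072, 0.001, 0.0]
force: [0.1, 0.1, 0.2]
grip_width: 51.1
grip_force: 27.5
```

```bash
python3 -m creep '0 0 0 0.2 0; 0 0 0 0.2 0; 0 0 0 0.2 0; 0 0 0 0.2 0; 0 0 0 0.2 0' 20| sed -n 2,6p
python3 -m creep '0 0 0 0.1 0; 0 0 0 0.1 0; 0 0 0 0.1 0; 0 0 0 0.1 0; 0 0 0 0.1 0' | sed -n 2,6p
```

```text
position: [599.7, -257.4, 25.7]
tcp_rot: [0.997, -0.072, 0.0, 0.0]
force: [0.4, -0.3, -1.4]
grip_width: 50.9
grip_force: 27.5
position: [600.2, -257.5, 22.3]
tcp_rot: [0.997, -0.072, 0.0, 0.0]
force: [-3.7, 2.1, 21.0]
grip_width: 50.9
grip_force: 28.8
```

```bash
python3 -m creep '0 0 0 0.1 0; 0 0 0 0.1 0; 0 0 0 0 0; 0 0 0 0 0; 0 0 0 0 0' 20| sed -n 2,6p
```

```text
position: [601.3, -258.2, 21.2]
tcp_rot: [0.997, -0.072, 0.002, 0.001]
force: [-1.0, 0.3, 18.4]
grip_width: 51.0
grip_force: 22.2
```

Run:
```python
from h import *
im=arm.snapshot("scene"); im2=arm.snapshot("wrist")
cv2.imwrite("pics/d.png",np.hstack([cv2.resize(im[160:260,170:270],(400,400),interpolation=2),cv2.copyMakeBorder(cv2.resize(im2,(400,250)),0,150,0,0,0)]))
```

```text
(no output)
```

View pics/d.png

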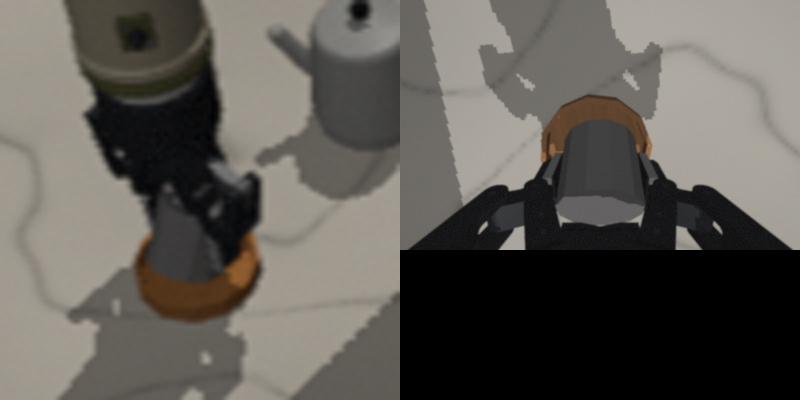

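```bash
python3 -m creep '0 0 0 0.1 0; 0 0 0 0 0; 0 0 0 0.1 0; 0 0 0 0 0; 0 0 0 0 0' 20| sed -n 2,6p
python3 -m creep '0 0 0 0.1 0; 0 0 0 0 0; 0 0 0 0.1 0; 0 0 0 0 0; 0 0 0 0 0' 20| sed -n 2,6p
```

```text
position: [602.4, -258.6, 19.5]
tcp_rot: [0.997, -0.072, 0.003, 0.001]
force: [0.2, -0.9, 18.3]
grip_width: 51.0
grip_force: 17.7
position: [603.2, -258.9, 17.8]
tcp_rot: [0.997, -0.072, 0.004, 0.001]
force: [2.2, -1.7, 20.2]
grip_width: 50.7
grip_force: 17.9
```

```bash
python3 -m creep '0 0 0 0.1 0; 0 0 0 0 0; 0 0 0 0.1 0; 0 0 0 0 0; 0 0 0 0 0' 20| sed -n 2,6p
python3 -m creep '0.65 0 0 0 0; 0.7 0 0 0 0; 0.8 0 0 0 0; 0.9 0 0 0 0; 0.9 0 0 0 0' | sed -n 2,6p
python3 - <<'E'
from h import *
im=arm.snapshot("scene"); im2=arm.snapshot("wrist")
cv2.imwrite("pics/e.png",np.hstack([cv2.resize(im[160:260,170:270],(400,400),interpolation=2),cv2.copyMakeBorder(cv2.resize(im2,(400,250)),0,150,0,0,0)]))
E
```

```text
position: [604.0, -259.0, 16.2]
tcp_rot: [0.997, -0.072, 0.004, 0.001]
force: [2.4, -2.0, 21.8]
grip_width: 50.9
grip_force: 18.4
position: [599.3, -257.2, 12.4]
tcp_rot: [0.997, -0.072, -0.0, -0.0]
force: [-0.9, 0.2, 0.3]
grip_width: 76.9
grip_force: 0.0
```

View pics/e.png

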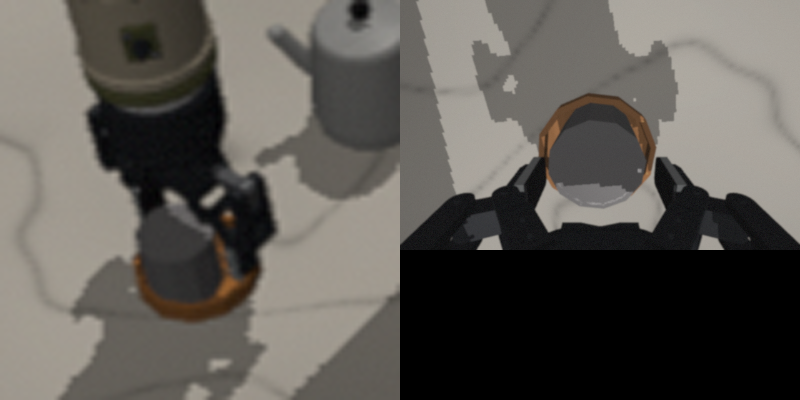

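```bash
python3 -m creep '1 0 0 -1 0; 1 0 0 -2 0; 1 0 0 -3.5 0; 1 0 0 -4 0; 1 0 0 -4 0' >/dev/null
python3 -m creep '1 0 0 -4 0; 1 0 0 -2 0; 1 -1 0 0 0; 1 -1 0 0 0; 1 0 0 0 0' | sed -n 2,2p
python3 - <<'E'
from h import *
m=arm.camera_model("wrist"); im=arm.snapshot("wrist"); 
print([(np.round(b["rect"]).tolist(),round(b["conf"],2)) for b in arm.boxes_of("cap","wrist")[:2]])
print([(np.round(b["rect"]).tolist(),round(b["conf"],2)) for b in arm.boxes_of("holder","wrist")[:2]])
th=np.linspace(0,6.28,60)
for (c,r,z,col) in (((607,-257),25.5,55,(0,255,0)),((607,-257),42,16,(0,0,255)),((607,-257),25.5,5,(255,0,0))):
    P=np.c_[c[0]+r*np.cos(th),c[1]+r*np.sin(th),0*th+z]
    cv2.polylines(im,[proj(m,P).astype(int)],True,col,1)
    print(np.round(proj(m,np.array([*c,z]))))
cv2.imwrite("pics/f.png",cv2.resize(im[100:350,170:470],(720,600)))
go([600,100,300])
E
```

```text
position: [577.0, -254.3, 217.6]
[([287.0, 104.0, 347.0, 160.0], 0.9)]
[([278.0, 99.0, 361.0, 180.0], 0.79), ([59.0, 305.0, 126.0, 399.0], 0.54)]
[[319. 145.]]
[[319. 140.]]
[[319. 139.]]
t 13.4 pos [ 579.3 -254.3  216.8] xaxis deg -8.3 F [-0.5  0.4 -0.2] w 85.5 0.0 q [ 0.39  0.51 -0.1   1.83  0.06  0.81 -1.45]
shift cm [ -3.08 -35.36  -8.3 ] len 36.5
```

View pics/f.png

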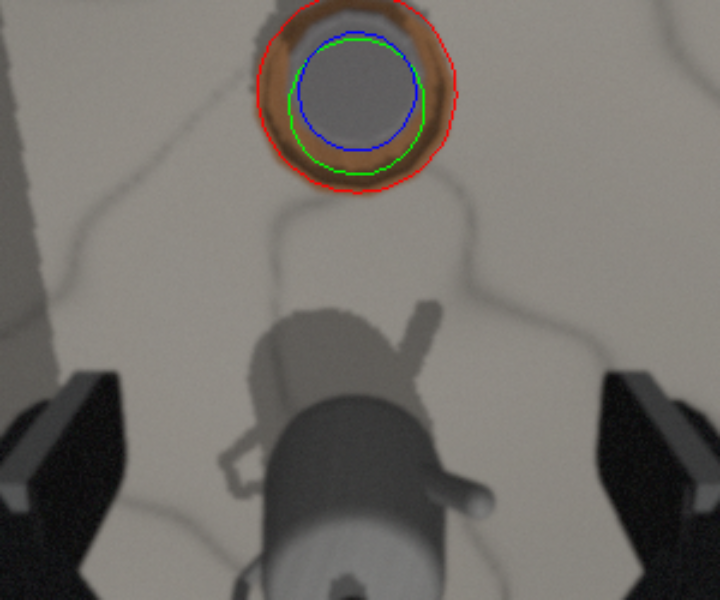

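```bash
cat > plan.py <<'E'
from h import *
p=np.load("p.npy"); o,M=stand(*p[:3]); yaw=p[2]
tip=lambda a:o+M@np.array([-78*np.cos(a),-78*np.sin(a),127])
def pose(adeg,d=65,off=10,zo=-19):
    a=np.radians(adeg); P=tip(a); t=M@np.array([-np.sin(a),np.cos(a),0]); t[2]=0; t/=np.linalg.norm(t)
    n=np.array([t[1],-t[0],0]); 
    if n@(P-(o+M@np.array([0,0,127])))<0:n=-n
    C=P-t*d+n*off; C[2]=P[2]+zo
    xa=np.degrees(np.arctan2(-t[1],-t[0]))+90   # tool y=-t, x = y+90
    return C,xa,t
def clear(C,xa,t):
    y=-t; x=np.array([np.cos(np.radians(xa)),np.sin(np.radians(xa)),0]); out=[]
    def box(xs,ys,z0,z1):
        g=np.array(np.meshgrid(np.linspace(*xs,9),np.linspace(*ys,9),np.linspace(z0,z1,12))).reshape(3,-1)
        W=C+np.outer(g[0],x)+np.outer(g[1],y)+np.outer(g[2],[0,0,1]); return (W-o)@M
    def dist(q):
        r=np.hypot(q[:,0],q[:,1]); z=q[:,2]; rj=np.hypot(q[:,0],q[:,1]-105)
        def cyl(r,R,z1): return np.hypot(np.maximum(r-R,0),np.maximum(z-z1,0)).min()
        cone=cyl(r,28,120)
        return [round(v) for v in (min(cyl(r,38,110),cone),cyl(r,19,177),cyl(rj,35,158),min(cyl(r,43,55),cyl(rj,43,55)))]
    for b in (((-11,11),(-57,-42),13,80),((-11,11),(42,57),13,80),((-38,38),(-43,43),73,160)): out.append(dist(box(*b)))
    return out
E
python3 - <<'E'
from plan import *
A=[138.8+8]+list(np.linspace(138.8,0,9)); prev=None
for i,a in enumerate(A):
    C,xa,t=pose(a); xa=(xa+180)%360-180
    print(round(a,1),"C",np.round(C),"xa",round(xa,1),clear(C,xa,t))
    if prev is not None:
        C0,x0=prev; dt=(xa-x0+180)%360-180; n=5
        # constant rows: shift s in tool axes then turn dt/n
        S=np.zeros((2,2))
        for k in range(n):
            th=np.radians(x0+dt*k/n); S+=np.array([[np.cos(th),np.sin(th)],[np.sin(th),-np.cos(th)]])
        s=np.linalg.solve(S,(C-C0)[:2])/10; print("   rows: %.2f %.2f %.2f  %.2f"%(s[0],s[1],-(C-C0)[2]/10/n,-dt/n))
    prev=C,xa
print("final tip",tip(0))
E
```

```text
146.8 C [646. 112. 186.] xa 142.2 [[37, 55, 111, 69], [81, 100, 85, 86], [81, 62, 88, 128]]
138.8 C [644.  98. 182.] xa 134.6 [[37, 55, 118, 68], [78, 97, 96, 81], [78, 61, 97, 124]]
   rows: -0.17 -0.24 0.07  1.53
121.5 C [636.  67. 173.] xa 117.0 [[37, 55, 131, 66], [75, 94, 122, 74], [71, 57, 114, 115]]
   rows: -0.39 -0.51 0.18  3.52
104.1 C [619.  39. 162.] xa 97.9 [[38, 57, 142, 65], [76, 95, 148, 73], [64, 53, 124, 107]]
   rows: -0.42 -0.50 0.22  3.81
86.8 C [595.  18. 151.] xa 78.0 [[40, 58, 147, 66], [81, 100, 172, 78], [57, 48, 127, 101]]
   rows: -0.44 -0.50 0.23  3.99
69.4 C [564.   6. 139.] xa 58.3 [[42, 56, 145, 68], [89, 108, 191, 86], [51, 43, 128, 98]]
   rows: -0.43 -0.50 0.23  3.94
52.1 C [532.   6. 129.] xa 39.7 [[43, 48, 137, 71], [96, 115, 203, 95], [46, 37, 126, 98]]
   rows: -0.40 -0.50 0.21  3.71
34.7 C [503.  18. 121.] xa 22.7 [[43, 40, 125, 74], [98, 117, 206, 102], [42, 30, 119, 99]]
   rows: -0.37 -0.51 0.16  3.41
17.3 C [479.  38. 116.] xa 6.9 [[43, 33, 109, 75], [96, 109, 197, 107], [40, 19, 108, 101]]
   rows: -0.34 -0.53 0.10  3.16
0.0 C [462.  64. 114.] xa -8.3 [[43, 28, 90, 76], [94, 98, 183, 112], [40, 8, 94, 105]]
   rows: -0.33 -0.53 0.04  3.03
final tip [481.20559261 127.05705499 132.98506582]
```

```bash
for k in 1; do
python3 -m creep '1 0 0 -1 -7.15; 1 0 0 -1 -7.15; 1 0 0 -1 -7.15; 1 0 0 -1 -7.15; 1 0 0 -1 -7.15' >/dev/null
python3 -m creep '1 0 0 -1 -7.15; 1 0 0 -1 -7.15; 1 0 0 -1 -7.15; 1 0 0 -1 -7.15; 1 0 0 -1 -7.15' >/dev/null
python3 -m creep '1 0 0 0 -7.15; 1 0 0 0 -7.15; 1 0 0 0 -7.15; 1 0 0 0 -7.15; 1 0 0 0 -7.15' >/dev/null
python3 -m creep '1 0 0 0 -7.15; 1 0 0 0 -7.15; 1 0 0 0 -7.15; 1 0 0 0 -7.15; 1 0 0 0 -7.15' >/dev/null
done
python3 - <<'E'
from h import *
go([655,108.5,300]); go([655,108.5,182])
E
```

```text
t 15.07 pos [ 580.1 -254.5  316.7] xaxis deg 135.1 F [-0.  -0.1  0.4] w 85.4 0.0 q [ 0.83  0.5  -0.76  1.69  0.38  1.11  0.74]
shift cm [20.33 30.99  1.71] len 37.1
t 15.07 pos [ 580.1 -254.5  316.7] xaxis deg 135.1 F [-0.  -0.1  0.4] w 85.4 0.0 q [ 0.83  0.5  -0.76  1.69  0.38  1.11  0.74]
shift cm [20.3  30.99 13.51] len 39.4
```

Move over the start point, then check where the cap stands with the arm out of the way.

```bash
python3 -m creep '1 2.03 3.1 0.1 0; 1 2.03 3.1 0.1 0; 1 2.03 3.1 0.1 0; 1 2.03 3.1 0.1 0; 1 2.03 3.1 0.1 0' >/dev/null
python3 -m creep '1 2.03 3.1 0.1 0; 1 2.03 3.1 0.1 0; 1 2.03 3.1 0.1 0; 1 2.03 3.1 0.1 0; 1 2.03 3.1 0.1 0' >/dev/null
python3 - <<'E'
from h import *
go([655,108.5,182])
th=np.linspace(0,2*np.pi,40)
for c in ("scene","top"):
    m=arm.camera_model(c); im=arm.snapshot(c); cv2.imwrite(f"pics/{c}1.png",im)
    q=proj(m,np.array([607,-257,20]))[0].astype(int); x0,y0=q-28; sub=im[y0:y0+56,x0:x0+56]
    hsv=cv2.cvtColor(sub,cv2.COLOR_BGR2HSV); brown=(hsv[...,1]>110).astype(np.uint8)
    full=cv2.morphologyEx(brown,cv2.MORPH_CLOSE,np.ones((3,3))); cs,_=cv2.findContours(full,cv2.RETR_EXTERNAL,cv2.CHAIN_APPROX_NONE)
    hull=cv2.convexHull(max(cs,key=cv2.contourArea)); b=cv2.boundingRect(hull); print(c,"dish box",b[0]+x0,b[1]+y0,b[2],b[3])
    print([(np.round(b["rect"]).tolist(),round(b["conf"],2)) for b in arm.boxes_of("cap",c)[:2]],"model cap box:")
    for dx in (0,9):
        P=np.array([[607+dx*.99+25.5*np.cos(t),-257-dx*.14+25.5*np.sin(t),z] for t in th for z in (5,55)]); u=proj(m,P); print(dx,np.round(np.r_[u.min(0),u.max(0)],1))
    print("\n".join("".join("#" if v else "." for v in r) for r in brown[::2]))
E
```

```text
t 15.9 pos [657.7 109.7 306.5] xaxis deg 134.7 F [ 0.1 -0.2  0.5] w 85.7 0.0 q [ 0.22  0.56 -0.75  1.63  0.41  1.13  0.15]
shift cm [ 0.08 -0.26 12.45] len 12.5
scene dish box 204 213 31 27
[([204.0, 213.0, 226.0, 238.0], 0.78)] model cap box:
0 [206.  208.1 227.9 234.1]
9 [203.6 210.1 225.7 236.3]
........................................................
........................................................
........................................................
........................................................
........................................................
........................................................
........................................................
........................................................
........................................................
..................................##....................
...................................######...............
...................................########.............
...................................#########............
...................................##########...........
..
[... 1791 characters left out ...]
###.............
....................................######..............
.....................................####...............
.......................................##...............
........................................................
........................................................
........................................................
........................................................
........................................................
........................................................
........................................................
........................................................
........................................................
```

```bash
cat > capfit.py <<'E'
from h import *
from itertools import product
import sys
th=np.linspace(0,2*np.pi,48)
def ring(c,r,z): return np.c_[c[0]+r*np.cos(th),c[1]+r*np.sin(th),0*th+z]
def mask(m,P,k=4,q=None):
    u=(proj(m,P)-q)*k; im=np.zeros((60*k,60*k),np.uint8); cv2.fillConvexPoly(im,cv2.convexHull(u.astype(np.float32)).astype(np.int32),1); return im
for c,name,thr in (("scene",sys.argv[1],80),("top",sys.argv[2],60)):
    m=arm.camera_model(c); im=cv2.imread(name); q=np.round(proj(m,np.array([607,-257,20]))[0]).astype(int)-30
    sub=cv2.resize(im[q[1]:q[1]+60,q[0]:q[0]+60],(240,240),interpolation=cv2.INTER_CUBIC)
    sat=cv2.cvtColor(sub,cv2.COLOR_BGR2HSV)[...,1]; B=sat>thr; best=[]
    for ex,ey in product(range(-6,7,2),repeat=2):
        d=(607+ex,-257+ey); outer=mask(m,np.r_[ring(d,42,0),ring(d,42,16)],q=q); inner=mask(m,ring(d,38,16),q=q)
        for cx,cy in product(range(-14,15,2),repeat=2):
            if cx*cx+cy*cy>200: continue
            cc=(d[0]+cx,d[1]+cy); cap=mask(m,np.r_[ring(cc,25.5,5),ring(cc,25.5,55)],q=q); top=mask(m,np.r_[ring(cc,25.5,16),ring(cc,25.5,55)],q=q)
            pb=(outer&~((cap&inner)|top)).astype(bool); best.append(((pb^B).sum(),ex,ey,cx,cy))
    best.sort(); print(c,B.sum(),best[:6], "mean top20",np.mean([b[1:] for b in best[:20]],0))
E
python3 capfit.py pics/scene1.png pics/top1.png
```

```text
scene 5356 [(np.int64(621), 0, 2, 8, -4), (np.int64(652), 0, 2, 10, -4), (np.int64(670), 0, 4, 8, -6), (np.int64(675), 0, 2, 10, -2), (np.int64(702), 0, 2, 6, -6), (np.int64(705), 0, 2, 12, -4)] mean top20 [-0.3  2.6  9.5 -4.4]
top 4971 [(np.int64(8377), 4, -6, 0, 10), (np.int64(8382), 4, -6, 2, 8), (np.int64(8383), 4, -6, 4, 6), (np.int64(8384), 4, -6, 6, 4), (np.int64(8397), 4, -4, 0, 8), (np.int64(8400), 4, -6, 0, 8)] mean top20 [ 4.2 -5.2  1.5  7. ]
```

```bash
python3 -m creep '1 0 -0.2 2.5 0; 1 0 0 2.5 0; 1 0 0 2.5 0; 1 0 0 2.5 0; 1 0 0 2.4 0' | sed -n 2,4p
python3 -m creep '1 0 -0.3 0 0; 1 0 -0.3 0 0; 1 0 -0.3 0 0; 1 0 -0.3 0 0; 1 0 -0.3 0 0' | sed -n 2,4p
python3 -m creep '1 -0.39 -0.51 0.18 3.52; 1 -0.39 -0.51 0.18 3.52; 1 -0.39 -0.51 0.18 3.52; 1 -0.39 -0.51 0.18 3.52; 1 -0.39 -0.51 0.18 3.52'  | sed -n 2,4p
python3 - <<'E'
from plan import *
C,xa,t=pose(121.5); go(C); print(xa)
for c in ("scene","top"):
    arm.snapshot(c)
    print([(np.round(b["rect"]).tolist(),round(b["conf"],2)) for b in arm.boxes_of("spout",c)[:2]], np.round(proj(arm.camera_model(c),tip(np.radians(121.5)))[0]),np.round(proj(arm.camera_model(c),tip(np.radians(138.8)))[0]))
E
```

```text
position: [655.9, 104.0, 181.9]
tcp_rot: [0.386, 0.922, -0.001, -0.0]
force: [0.6, 0.4, -1.0]
position: [645.8, 95.5, 185.5]
tcp_rot: [0.385, 0.923, 0.001, 0.001]
force: [-0.3, 0.2, 1.0]
position: [638.1, 64.7, 176.4]
tcp_rot: [0.523, 0.852, 0.001, 0.001]
force: [1.2, 0.1, 0.8]
t 17.35 pos [638.1  64.7 176.4] xaxis deg 116.9 F [1.2 0.1 0.8] w 85.6 0.9 q [ 0.2   0.62 -0.61  1.83  0.47  0.83 -0.16]
shift cm [ 0.31 -0.09  0.3 ] len 0.4
117.01450077071911
[([328.0, 201.0, 371.0, 257.0], 0.68)] [323. 212.] [325. 217.]
[([261.0, 169.0, 304.0, 212.0], 0.71), ([212.0, 162.0, 250.0, 204.0], 0.6)] [301. 181.] [296. 174.]
```

```bash
python3 -m creep '1 -0.4 -0.5 0.24 3.8; 1 -0.42 -0.5 0.24 3.8; 1 -0.42 -0.5 0.24 3.8; 1 -0.42 -0.5 0.24 3.8; 1 -0.42 -0.5 0.24 3.8'  | sed -n 2,4p
python3 -m creep '1 -0.44 -0.5 0.23 4; 1 -0.44 -0.5 0.23 4; 1 -0.44 -0.5 0.23 4; 1 -0.44 -0.5 0.23 4; 1 -0.44 -0.5 0.23 4'  | sed -n 2,4p
python3 -m creep '1 -0.43 -0.5 0.23 3.94; 1 -0.43 -0.5 0.23 3.94; 1 -0.43 -0.5 0.23 3.94; 1 -0.43 -0.5 0.23 3.94; 1 -0.43 -0.5 0.23 3.94'  | sed -n 2,4p
python3 - <<'E'
from plan import *
C,xa,t=pose(69.4); go(C); print(xa)
for c in ("scene","top"):
    arm.snapshot(c)
    print([(np.round(b["rect"]).tolist(),round(b["conf"],2)) for b in arm.boxes_of("spout",c)[:2]], np.round(proj(arm.camera_model(c),tip(np.radians(69.4)))[0]),np.round(proj(arm.camera_model(c),tip(np.radians(121)))[0]))
E
```

```text
position: [621.7, 37.4, 163.7]
tcp_rot: [0.656, 0.755, 0.001, 0.001]
force: [-0.4, 0.3, -0.3]
position: [595.5, 15.7, 151.5]
tcp_rot: [0.777, 0.63, 0.0, -0.0]
force: [-0.0, 0.2, -0.4]
position: [564.9, 4.1, 140.1]
tcp_rot: [0.873, 0.488, 0.0, -0.0]
force: [-0.4, 0.5, 0.0]
t 18.8 pos [564.9   4.1 140.1] xaxis deg 58.4 F [-0.4  0.5  0. ] w 85.3 0.0 q [ 0.1   0.55 -0.3   2.04  0.28  0.6  -0.94]
shift cm [ 0.11 -0.16  0.08] len 0.2
58.269216911181374
[([322.0, 201.0, 372.0, 256.0], 0.88)] [334. 205.] [323. 212.]
[([260.0, 166.0, 295.0, 210.0], 0.73)] [301. 207.] [301. 182.]
```

Run:
```python
from plan import *
a=arm.snapshot("scene")[170:320,270:420]; b=arm.snapshot("top")[130:270,210:350]; m=arm.camera_model("wrist"); w=arm.snapshot("wrist")
for ad in (69.4,121): cv2.circle(w,tuple(proj(m,tip(np.radians(ad)))[0].astype(int)),4,(0,0,255),1)
f=lambda i,s:cv2.resize(i,s,interpolation=cv2.INTER_CUBIC)
top=np.hstack([f(a,(400,400)),f(b,(400,400))]); cv2.imwrite("pics/g.png",np.vstack([top,np.hstack([f(w,(320,200)),f(w[0:200,0:480],(480,200))])]))
```

```text
(no output)
```

View pics/g.png

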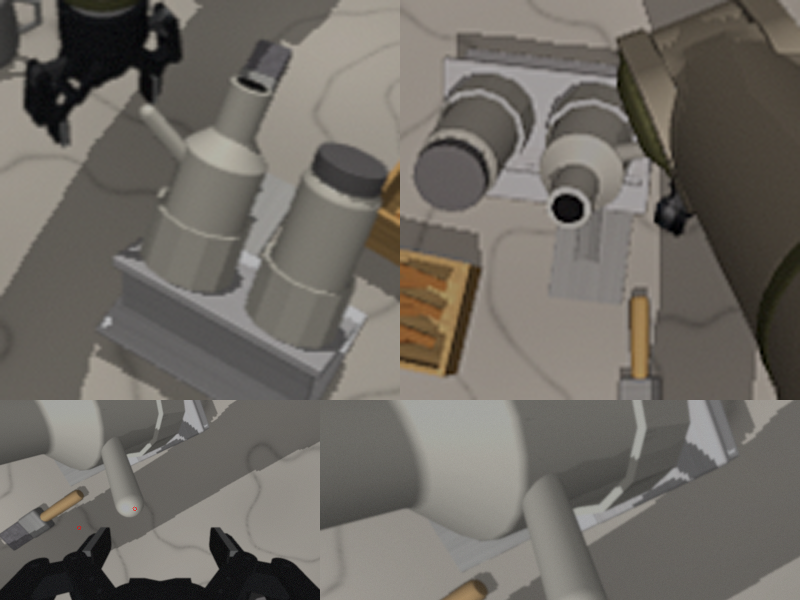

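```bash
python3 -m creep '1 0 0 -3.5 -7; 1 0 0 -3.5 -7; 1 0 0 -3.5 -7; 1 0 0 -3.5 -7; 1 0 0 0 -7'  >/dev/null
python3 -m creep '1 0 0 0 -7; 1 0 0 0 -7; 1 0 0 0 -7; 1 0 0 0 -7; 1 0 0 0 0' >/dev/null
python3 - <<'E'
from plan import *
S=arm.camera_model("scene")
for a in range(105,136,5): print(a,np.round(proj(S,tip(np.radians(a)))[0],1))
for off,zo in ((-4,-28),(0,-26)):
  for a in (117,90,60,40,20,10,0):
    C,xa,t=pose(a,off=off,zo=zo); print(off,a,np.round(C),round((xa+180)%360-180,1),clear(C,xa,t))
C,xa,t=pose(117,d=80,off=-4,zo=-28); go([C[0],C[1],290]); print(C,xa)
E
```

```text
105 [324.3 208.7]
110 [323.7 209.7]
115 [323.3 210.7]
120 [323.2 211.9]
125 [323.3 213.1]
130 [323.7 214.5]
135 [324.3 215.9]
-4 117 [627.  72. 162.] 112.2 [[21, 40, 120, 55], [63, 82, 112, 61], [57, 41, 102, 104]]
-4 90 [602.  35. 144.] 81.7 [[25, 44, 133, 52], [68, 87, 153, 63], [44, 36, 112, 90]]
-4 60 [556.  15. 124.] 48.0 [[28, 41, 130, 54], [83, 102, 188, 78], [33, 30, 116, 84]]
-4 40 [523.  19. 114.] 27.7 [[29, 32, 119, 56], [90, 109, 198, 88], [27, 24, 113, 83]]
-4 20 [496.  37. 107.] 9.2 [[29, 25, 104, 59], [89, 105, 194, 95], [24, 16, 105, 85]]
-4 10 [485.  49. 106.] 0.4 [[29, 23, 95, 59], [88, 100, 188, 98], [24, 10, 99, 87]]
-4 0 [476.  62. 105.] -8.3 [[29, 21, 85, 60], [86, 95, 181, 100], [25, 3, 92, 90]]
0 117 [629.  69. 164.] 112.2 [[25, 44, 124, 57], [66, 85, 117, 64], [60, 45, 106, 106]]
0 90 [601.  31. 146.] 81.7 [[29, 48, 137, 55], [71, 90, 157, 67], [48, 39, 116, 93]]
0 60 [553.  12. 126.] 48.0 [[32, 44, 133, 58], [85, 104, 191, 81], [37, 33, 119, 87]]
0 40 [520.  18. 116.] 27.7 [[33, 35, 122, 61], [92, 111, 200, 91], [31, 27, 116, 87]]
0 20 [492.  36. 109.] 9.2 [[33, 28, 106, 63], [91, 107, 196, 98], [28, 17, 106, 89]]
0 10 [481.  49. 108.] 0.4 [[33, 25, 96, 64], [90, 102, 189, 101], [28, 11, 100, 91]]
0 0 [472.  63. 107.] -8.3 [[33, 23, 86, 64], [89, 96, 181, 104], [29, 4, 93, 94]]
t 19.98 pos [565.3   3.3 279.9] xaxis deg 121.8 F [-0.5 -0.   0.3] w 85.2 0.0 q [ 0.39  0.43 -0.69  1.89  0.33  0.94  0.1 ]
shift cm [ 2.37 10.37 -1.01] len 10.7
[640.96375452  78.08853364 161.69081557] 112.20161905450027
```

```bash
cat > rows.py <<'E'
from plan import *
def rows(A,offs,zos,d=65,n=5):
    prev=None
    for a,of,zo in zip(A,offs,zos):
        C,xa,t=pose(a,d=d,off=of,zo=zo); xa=(xa+180)%360-180
        print(round(a,1),"C",np.round(C,1),"xa",round(xa,1),clear(C,xa,t)[2][:2],end=" ")
        if prev is not None:
            C0,x0=prev; dt=(xa-x0+180)%360-180; S=np.zeros((2,2))
            for k in range(n):
                th=np.radians(x0+dt*k/n); S+=np.array([[np.cos(th),np.sin(th)],[np.sin(th),-np.cos(th)]])
            s=np.linalg.solve(S,(C-C0)[:2])/10; print("rows: %.2f %.2f %.2f  %.2f"%(s[0],s[1],-(C-C0)[2]/10/n,-dt/n),end="")
        print(); prev=C,xa
E
python3 - <<'E'
from rows import *
A=np.linspace(126,0,9); rows(A,-3+5*(1-A/126),[-28]*9)
C,xa,t=pose(126,off=-3,zo=-28); go(C)
E
```

```text
126.0 C [632.   85.9 166.9] xa 121.7 [61, 44] 
110.2 C [622.9  60.5 157.5] xa 104.8 [54, 41] rows: -0.39 -0.38 0.19  3.38
94.5 C [607.1  37.9 147. ] xa 86.9 [47, 38] rows: -0.41 -0.37 0.21  3.58
78.8 C [585.   21.1 136.4] xa 68.8 [41, 36] rows: -0.41 -0.38 0.21  3.63
63.0 C [558.7  12.7 126.3] xa 51.3 [36, 33] rows: -0.40 -0.39 0.20  3.51
47.2 C [531.5  13.9 117.5] xa 34.9 [32, 29] rows: -0.37 -0.40 0.18  3.28
31.5 C [506.4  23.8 110.7] xa 19.7 [29, 24] rows: -0.34 -0.42 0.14  3.04
15.8 C [485.5  40.9 106.4] xa 5.5 [27, 15] rows: -0.32 -0.43 0.09  2.85
0.0 C [469.9  63.  105. ] xa -8.3 [28, 5] rows: -0.31 -0.44 0.03  2.75
t 19.98 pos [565.3   3.3 279.9] xaxis deg 121.8 F [-0.5 -0.   0.3] w 85.2 0.0 q [ 0.39  0.43 -0.69  1.89  0.33  0.94  0.1 ]
shift cm [ 3.5  10.02 11.3 ] len 15.5
```

```bash
python3 -m creep '1 0.9 2.5 0 0; 1 0.9 2.5 0 0; 1 0.9 2.5 0 0; 1 0.8 2.5 0 0; 1 0 0 2 0' >/dev/null
python3 -m creep '1 0 0 2.5 0; 1 0 0 2.5 0; 1 0 0 2.3 0; 1 0 0 2 0; 1 0 0 0 0' | sed -n 2,4p
python3 -m creep '1 -0.39 -0.38 0.19 3.38; 1 -0.39 -0.38 0.19 3.38; 1 -0.39 -0.38 0.19 3.38; 1 -0.39 -0.38 0.19 3.38; 1 -0.39 -0.38 0.19 3.38' | sed -n 2,4p
python3 -m creep '1 -0.41 -0.37 0.21 3.58; 1 -0.41 -0.37 0.21 3.58; 1 -0.41 -0.37 0.21 3.58; 1 -0.41 -0.37 0.21 3.58; 1 -0.41 -0.37 0.21 3.58' | sed -n 2,7p
python3 - <<'E'
from plan import *
C,xa,t=pose(94.5,off=-1.8,zo=-28); go(C); print(xa)
im=arm.snapshot("wrist"); m=arm.camera_model("wrist"); cv2.imwrite("pics/w5.png",im)
print([(np.round(b["rect"]).tolist(),round(b["conf"],2)) for b in arm.boxes_of("spout","wrist")[:2]])
for a in (80,95,110,120): print(a,np.round(proj(m,tip(np.radians(a)))[0]))
g=cv2.cvtColor(arm.snapshot("scene"),cv2.COLOR_BGR2GRAY)[195:240,310:380]
np.save("g.npy",g)
print("\n".join("".join(" .:-=+*#%@"[min(9,int(v)//20)] for v in r) for r in g[:40,:60]))
E
```

```text
position: [630.8, 85.0, 163.2]
tcp_rot: [0.491, 0.871, -0.001, -0.002]
force: [-0.3, -0.6, -0.1]
position: [629.2, 62.2, 160.9]
tcp_rot: [0.614, 0.789, 0.006, 0.004]
force: [17.7, 4.7, 6.4]
position: [622.9, 40.4, 155.2]
tcp_rot: [0.73, 0.683, 0.014, 0.008]
force: [34.5, 1.6, 24.6]
grip_width: 85.4
grip_force: 19.8
t 21.65 pos [622.9  40.4 155.2] xaxis deg 86.3 F [34.5  1.6 24.6] w 85.4 19.8 q [ 0.13  0.59 -0.42  1.91  0.36  0.68 -0.57]
shift cm [-0.36 -1.58  0.76] len 1.8
86.92380680082806
[([0.0, 0.0, 312.0, 309.0], 0.93)]
80 [102. 282.]
95 [131. 299.]
110 [163. 306.]
120 [186. 304.]
.                     .-===========================----=====
                      .-==========================---=======
                      .-====================+*+------+***+==
                      .-====================+*=:. ..-+******
                      .-====================+**+-.  ..:-+***
                     .:======================+*#*=-:   .:+**
                     .-=====================+++**##+--::.-*#
                  ..::======================+++*****##*+=+##
                  :
[... 1232 characters left out ...]
%%%%%%%%%%%%%%%%%%%%#*+=+####
  :-===================++*#*+*#%%%%%%%%%%%%%%%%%%%%###***###
  :=====================+**+=+*#%%%%%%%%%%%%%%%%%%%###***###
 .-======================+++=++*#%%%%%%%%%%%%%%%%%%###****##
 :========================+==+++*#%%%%%%%%%%%%%%%%%####***##
.-==========================+++++*##%%%%%%%%%%%%%%%####****#
:-==========================++++++**#%%%%%%%%%%%%%%####*****
============================++++++****##%%%%%%%%%%%####***+*
===========================++++++********##%%%%%%%%#####****
===========================+++++*************###########**+*
===========================+++++***********************++=+*
==========================++++++*************+++++++++====+#
```

```bash
python3 - <<'E'
import cv2
g=cv2.cvtColor(cv2.imread("pics/w5.png"),cv2.COLOR_BGR2GRAY)[150:350,40:280]
g=cv2.resize(g,(96,50),interpolation=cv2.INTER_AREA)
print("\n".join("".join(" .:-=+*#%@"[min(9,int(v)//20)] for v in r) for r in g))
E
python3 -m creep '1 0 -0.3 0 0; 1 0 0 0 0; 1 0 0 0 0; 1 0 0 0 0; 1 0 0 0 0' | sed -n 2,7p
```

```text
==========================+**#######%%%%%%%%%%%%%%%%%%%%%%%%%%#*++==============================
=========================++*##########%%%%%%%%%%%%%%%%%%%%%%%##*+===============================
========================++**###############%%%%%%%%%%%%%%%%%%#*++===============================
==============+++**********###################%%%%%%%%%%%%%%##*+================================
====+++***********************####################%%%%%%%%%##*++===========================---=+
**********++++++++++++++++******########################%%##*++============================+*##%
=+++++++*****************#####*****########################*+===================+**+++++++++#%%%
======+***+++*******+++*****####*****#####################**===================++*##++++++++++++
============================+++++++*****#################*+=================+====++++++=++++++++
=====================================++****############*++==++++==-========+==+=++++++=+++++++++
========================================++****#######**++*****++=================++=+=+=++++++++
=================================
[... 3177 characters left out ...]
...... .     ......   .   .            .      .  ..      :+###########*******##########
##+-..  .......              .  . ... . .  .   .                 .+###############********######
*=.           .. .                   .  .      .       ..  .    .=######################*****###
:.     .   .     .          .         .            .         . ..-*#########################***#
 .    .    . . .                   ....   .      .        . . .  .-*##########################**
     .        . .  .      .............                  .       . :+###########################
position: [620.2, 40.6, 154.5]
tcp_rot: [0.729, 0.684, 0.014, 0.008]
force: [34.7, 2.2, 12.9]
grip_width: 85.3
grip_force: 18.4
```

```bash
python3 -m creep '1 -0.41 -0.38 0.21 3.63; 1 -0.41 -0.38 0.21 3.63; 1 -0.41 -0.38 0.21 3.63; 1 -0.41 -0.38 0.21 3.63; 1 -0.41 -0.38 0.21 3.63' | sed -n 2,7p
python3 -m creep '1 -0.4 -0.39 0.2 3.51; 1 -0.4 -0.39 0.2 3.51; 1 -0.4 -0.39 0.2 3.51; 1 -0.4 -0.39 0.2 3.51; 1 -0.4 -0.39 0.2 3.51' | sed -n 2,7p
python3 - <<'E'
from plan import *
C,xa,t=pose(63,off=-.5,zo=-28); go(C); print(xa,t)
im=arm.snapshot("wrist"); m=arm.camera_model("wrist")
for a in (60,70,80,90,100): print(a,np.round(proj(m,tip(np.radians(a)))[0]))
g=cv2.cvtColor(im,cv2.COLOR_BGR2GRAY)[150:350,40:280]
g=cv2.resize(g,(96,50),interpolation=cv2.INTER_AREA)
print("\n".join("".join(" .:-=+*#%@"[min(9,int(v)//20)] for v in r) for r in g[8:42]))
E
```

```text
position: [607.3, 21.1, 148.6]
tcp_rot: [0.829, 0.558, 0.022, 0.012]
force: [54.6, -13.4, 43.3]
grip_width: 85.3
grip_force: 29.0
position: [584.5, 6.9, 139.1]
tcp_rot: [0.906, 0.422, 0.026, 0.012]
force: [61.6, -36.5, 45.8]
grip_width: 85.0
grip_force: 37.0
t 23.05 pos [584.5   6.9 139.1] xaxis deg 50.0 F [ 61.6 -36.5  45.8] w 85.0 37.0 q [ 0.04  0.54 -0.22  2.04  0.24  0.53 -1.05]
shift cm [-1.26 -2.4   1.14] len 2.9
51.26078764294214 [-0.78000232  0.62577662  0.        ]
60 [113. 306.]
70 [134. 312.]
80 [155. 314.]
90 [175. 312.]
100 [192. 304.]
**##################################**+=----=++===-+****############*========================+==
**********##########################*+==-=+**+++==-+**#############*+==========================+
+********************##############**+==+*#***++==-+#############**+============================
********************************#***+++####***++==-=*###########*+==============================
########*****************************#######**++==-=*#######**++================================
#################****************+*##%%%####**++====*######*
[... 2052 characters left out ...]
=================++*#
*+*******+++**##**+=--================++++++*+++=. ..::::::.            .-================++*###
***********+****+=-:::--===============++++++*+-. ..::::::.             .===============+**#####
*************++=--::::::-==============+++++++:...:::---:.             .:============++*########
*************+==---:::::-==============++=--:.   .:-====:..            .==========++**##########
***********+======---:-===============-:..         .:===-..           .-========++*#############
*******+++========----==============:..      .      .:--:..          .:=======++*###############
*****++=====---:::..::-============:.  .......      . .....         .:======++*#################
```

```bash
python3 -m creep '1 0.3 1 -1 0; 1 0 1.5 -1 0; 1 0 1.5 -1 0; 1 0 1.5 -3 0; 1 0 1.5 -3 0' | sed -n 2,4p
python3 -m creep '1 0 0 -3 7; 1 0 0 -3 7; 1 0 0 -3 7; 1 0 0 0 7; 1 0 0 0 7' | sed -n 2,4p
python3 - <<'E'
from plan import *
go(o+M@[0,0,158]+[0,0,80])
S=arm.camera_model("scene"); im=arm.snapshot("scene"); cv2.imwrite("pics/s5.png",im)
for a in (60,70,80,90,100): print(a,np.round(proj(S,tip(np.radians(a)))[0],1))
g=cv2.cvtColor(im,cv2.COLOR_BGR2GRAY)[190:235,310:380]
print("\n".join("".join(" .:-=+*#%@"[min(9,int(v)//20)] for v in r) for r in g[:45,:65]))
E
```

```text
position: [611.9, -29.2, 218.1]
tcp_rot: [0.903, 0.429, -0.0, -0.001]
force: [0.8, -0.2, -0.1]
position: [612.9, -28.6, 310.3]
tcp_rot: [0.991, 0.134, 0.003, -0.0]
force: [0.7, 0.3, -1.6]
t 23.93 pos [612.9 -28.6 310.3] xaxis deg 15.4 F [ 0.7  0.3 -1.6] w 85.2 0.0 q [ 0.04  0.39 -0.13  1.77  0.06  0.98 -1.41]
shift cm [ -3.8  -16.41   3.12] len 17.1
60 [338.4 204.9]
70 [334.1 204.9]
80 [330.4 205.4]
90 [327.4 206.4]
100 [325.1 207.8]
#######################*==============================-:::::--===
######################*===============================-:::::-====
######################*==============================-::::::-====
#####################*===============================-:::::-=====
####################*===============================-::::::-=====
####################*==============================--::::--======
###################*==============================-----:--=======
###################*==============================-----==+======-
##################*==============================------+****+===-
#################*============================++=-----=+******+--
##
[... 1607 characters left out ...]
=+**#####%%%%%%%%%%#**++++==-=*#########
*+======================--++*###%%%%%%%%%%%%%#*+++++===+#########
*===========================+#%%%%%%%%%%%%%%%%#*++++===+*########
=============================*#%%%%%%%%%%%%%%%%#**++===+*########
=============================+#%%%%%%%%%%%%%%%%%%##++==+**#######
==============================+#%%%%%%%%%%%%%%%%%%##*++***#######
=============================++*#%%%%%%%%%%%%%%%%#####*****######
=============================++++*#%%%%%%%%%%%%%%######**+*######
============================++++++*#%%%%%%%%%%%%%%#####*****#####
============================+++++++**#%%%%%%%%%%%######***+*#####
===========================++++++++++**#%%%%%%%%%%#####*****#####
```

```bash
python3 -m creep '0.8 -0.76 -3.28 0.6 0; 0.8 -0.76 -3.28 0.6 0; 0.8 -0.76 -3.28 0.6 0; 0.8 -0.76 -3.28 0.6 0; 0.8 -0.76 -3.28 0.6 0' >/dev/null
python3 -m creep '0.8 0 0 0 0; 0.8 0 0 0 0; 0.8 0 0 1 0; 0.8 0 0 1 0; 0.8 0 0 1 0' | sed -n 2,4p
python3 - <<'E'
from plan import *
go(o+M@[0,0,158]+[0,0,-23])
m=arm.camera_model("wrist"); im=arm.snapshot("wrist"); cv2.imwrite("pics/w6.png",im)
print(np.round(proj(m,np.array([o+M@[0,0,177],tip(np.radians(88))]))))
# dark hole of neck
g=cv2.cvtColor(im,cv2.COLOR_BGR2GRAY); u,v=proj(m,o+M@[0,0,177])[0].astype(int); r=g[v-50:v+50,u-60:u+60]
_,l,s,c=cv2.connectedComponentsWithStats((r<25).astype(np.uint8)); print([(s[i].tolist(),np.round(c[i]+[u-60,v-50],1).tolist()) for i in range(1,len(s)) if s[i][4]>40])
E
```

```text
position: [530.6, 117.0, 245.4]
tcp_rot: [0.99, 0.138, 0.0, 0.0]
force: [1.2, -0.2, 0.1]
t 24.82 pos [530.6 117.  245.4] xaxis deg 15.8 F [ 1.2 -0.2  0.1] w 68.3 0.0 q [-0.2   0.37 -0.17  1.99  0.09  0.78 -1.71]
shift cm [ 0.28 -0.19  6.96] len 7.0
[[311. 243.]
 [428. 231.]]
[([69, 37, 14, 19, 101], [327.5, 238.5])]
```

Run:
```python
import cv2
g=cv2.cvtColor(cv2.imread("pics/w6.png"),cv2.COLOR_BGR2GRAY)[190:290,230:470]
g=cv2.resize(g,(96,33),interpolation=cv2.INTER_AREA)
print("\n".join("".join(" .:-=+*#%@"[min(9,int(v)//20)] for v in r) for r in g))
```

```text
########################+=====+++++++++++++++++===============+++****++=*######***##############
###############*#######*=====++++++++++++++++++===---==========+++****++*########**#############
#######################*=====++++++++++++++++++==--===+++++=====+++****++*########**############
#######################+====++++++++++++++++++======+++++++++====+++*****++#########*###########
######################*=====++++++++++++++++++===++++=++=++=++====+++*****++*###################
######################+====+++++++++++++++++++===++=++++=++++=+=====++*****++*########*#########
#####################*=====++++++++++++++++++====+==+=++++++++++=====+++****++*#########*#######
#####################+==++*######***+++++++++========+++++++++++++====+++****++*#########*****##
####################*=+*#%%%%%%%%%%%#**++++++==========+===++++++++====+++****++*###############
####################**%%%%%######%%%%%#+++++====+=======+===++++++++====+++*****++##############
####################*%%%#+-::::::-=*#%*+++++==============++=+=++===+++==+++*****+*#############
#####################%%*-........
[... 1400 characters left out ...]
---:...:+############
     :*#########################++=-=========+=================+*#+.     .:----:...:*###########
     :*#*#######################++=-==========================++*#=.     ..:----:...-*##########
    .:*#######################**++============+===+=======+=++=+*#=.      ..-----:...-*#########
    .:*######################*+++=-=========++=+=+========++==++##=        .:----:....=*########
     :*######################++++=-=========++++==+=++=====+=++*##=.        .:----:....=*#######
     :*######################=-=============+++++++====++++++++###=.         .-----:....+**#####
     :######################*-----==========++++++++++++++++++*###=.         .:-----:.. :+**####
```

```bash
python3 -m creep '0.75 0.4 -0.1 1.4 0; 0.7 0.3 -0.1 1.4 0; 0.7 0 0 1.4 0; 0.7 0 0 1.4 0; 0.7 0 0 1.4 0' | sed -n 2,6p
python3 -m creep '0 0 0 0 0; 0 0 0 0 0; 0 0 0 0 0; 0 0 0 0 0; 0 0 0 0 0' 40
python3 -m creep '0 0 0 0 0; 0 0 0 0 0; 0 0 0 0 0; 0 0 0 0 0; 0 0 0 0 0' 40; python3 -c "
from h import *
go([537,121,176])"
```

```text
position: [536.4, 121.2, 175.0]
tcp_rot: [0.99, 0.138, -0.001, 0.0]
force: [0.4, -0.1, -0.2]
grip_width: 59.5
grip_force: 0.0
t: 25.7
position: [536.9, 120.5, 176.7]
tcp_rot: [0.991, 0.137, 0.0, 0.001]
force: [3.6, -4.3, -5.0]
grip_width: 41.4
grip_force: 40.0
t: 26.12
position: [536.9, 120.5, 176.8]
tcp_rot: [0.991, 0.137, 0.0, 0.001]
force: [3.8, -4.7, -5.2]
grip_width: 41.5
grip_force: 40.0
t 26.12 pos [536.9 120.5 176.8] xaxis deg 15.8 F [ 3.8 -4.7 -5.2] w 41.5 40.0 q [-0.22  0.47 -0.15  2.05  0.12  0.63 -1.74]
shift cm [ 0.03 -0.05  0.08] len 0.1
```

```bash
python3 -m creep '0 0 0 0 4; 0 0 0 0 4; 0 0 0 0 4; 0 0 0 0 4; 0 0 0 0 4' 40 | sed -n 2,6p
python3 -m creep '0 0 0 0 4; 0 0 0 0 4; 0 0 0 0 4; 0 0 0 0 4; 0 0 0 0 4' 40| sed -n 2,6p
python3 - <<'E'
from plan import *
s=arm.state(); print(np.round(s["ft_torque"],2)); go([537,121,176])
S=arm.camera_model("scene"); im=arm.snapshot("scene"); cv2.imwrite("pics/s6.png",im)
for a in (30,40,50,60,70,80,90): print(a,np.round(proj(S,tip(np.radians(a)))[0],1))
g=cv2.cvtColor(im,cv2.COLOR_BGR2GRAY)[190:230,310:380]
print("\n".join("".join(" .:-=+*#%@"[min(9,int(v)//20)] for v in r) for r in g))
E
```

```text
position: [535.5, 122.5, 177.4]
tcp_rot: [0.999, -0.037, -0.0, -0.0]
force: [-1.7, -1.3, -0.5]
grip_width: 37.2
grip_force: 39.9
position: [537.1, 129.4, 179.2]
tcp_rot: [0.979, -0.206, 0.001, -0.005]
force: [-8.2, 17.3, 17.4]
grip_width: 37.2
grip_force: 90.0
[6.3  1.02 2.52]
t 26.95 pos [537.1 129.4 179.2] xaxis deg -23.7 F [-8.2 17.3 17.4] w 37.2 90.0 q [-0.37  0.46  0.04  2.05 -0.04  0.62 -2.28]
shift cm [0.33 0.77 0.31] len 0.9
30 [353.2 207.4]
40 [348.1 206.1]
50 [343.1 205.3]
60 [338.4 204.9]
70 [334.1 204.9]
80 [330.4 205.4]
90 [327.4 206.4]
#################################*=.                                  
#################################*-:                                  
################################*+=:                                ..
###############################*+==-.                               ..
#######################*#######*===-:.                              ..
#####################*####*#*##*+===-:..                            ..
###################***#*#***##*+======--:.                           .
###########*#*####*#*#****#**#*=========-.     
[... 1595 characters left out ...]
*************+======--=++==--=====+++++++++++==--:.    .=*##*
**********************+=======--==--======++++++++++++==--:.   .-+*#**
**********************+=======---=======+++++++++++++===--:. .:=******
*********************+=======--=======+++++++++++++++==---:..-+*******
*********************+==============++++++++++++++++===---:-=+********
*********************+=============+++++++++++++++++===---=+**********
********************+========-====++++++++++++++++++===---=+**********
********************+=======--==++++++++++++++++++++++==--=+**********
*******************+========--==++++++++++++++++++++++==--+***********
*******************+=======---==++++++++++++++++++++++===-+***********
```

```bash
python3 -m creep '0.7 0 0 0 0; 0.7 0 0 0 0; 0.7 0 0 0 -6; 0.7 0 0 0 -7; 0.7 0 0 0 -7' | sed -n 2,5p
python3 -m creep '0.7 0 0 0 -7; 0.7 0 0 0 -7; 0.7 0 0 0 -6; 0.7 0 0 0 0; 0 0 0 0 0' | sed -n 2,5p
python3 -m creep '0 0 0 0 0; 0 0 0 0 0; 0 0 0 0 0; 0 0 0 0 0; 0 0 0 0 0' 40 | sed -n 2,7p
python3 - <<'E'
from plan import *
s=arm.state(); print(np.round(s["ft_torque"],2)); go([537,121,176])
im=arm.snapshot("scene"); cv2.imwrite("pics/s7.png",im)
g=cv2.cvtColor(im,cv2.COLOR_BGR2GRAY)[194:222,325:375]
print("\n".join("".join(" .:-=+*#%@"[min(9,int(v)//20)] for v in r) for r in g))
E
```

```text
position: [536.4, 121.6, 176.7]
tcp_rot: [0.999, -0.033, 0.0, 0.0]
force: [0.3, -0.3, 0.1]
grip_width: 59.8
position: [536.4, 121.4, 176.5]
tcp_rot: [0.991, 0.136, -0.0, -0.0]
force: [0.9, -0.6, -0.2]
grip_width: 49.5
position: [536.9, 120.7, 177.0]
tcp_rot: [0.991, 0.136, 0.0, 0.001]
force: [-0.3, -3.5, 6.0]
grip_width: 41.9
grip_force: 38.3
[-1.43 -0.29 -0.28]
t 28.25 pos [536.9 120.7 177. ] xaxis deg 15.6 F [-0.3 -3.5  6. ] w 41.9 38.3 q [-0.22  0.47 -0.15  2.05  0.12  0.63 -1.74]
shift cm [ 0.02 -0.03  0.1 ] len 0.1
########*-        :-==-.                          
########*=.       .-=-:                           
#########+:        .::.                           
####*####*-.                  ......             .
###*#**###+.                 .:-:::::...          
*#########+:                .:-==------:...       
**###***##+:                :-==-:::::----:       
##*##*****+-.              .:==-:    ..:---.      
*******#**=-:             .:--=-:       .--:      
*******#*+==-:.....       :---==-:.      .::      
********+======----.      :-===++=-::..   ..:     
********====+
[... 153 characters left out ...]
++++=--. .::.:-==+++++++++++===-.    
******+=====+++++==-. .-:.:-==+++++++++++==-:..   
*****+=======++++==-. :-:.:==++++++++++++==-:::.  
*****+=======+++++=:. :-:.:==+++++++++++===-::-: .
*****+=====-=+++++=:  :-::-==+++++++++++==--::-: .
****+=========++++=-. :-::-=++++++++++++==-----: .
***+=--------=++++=-:.:-:-==+++++++++++===----:. :
***+---------=+++++=-=--:-=++++++++++++==-=-:-:. :
**++---------=+++++===----=+++++++++++===-++--:..-
**+=======----=++++==----==+++++++++++==-=*+:-:..=
**+========---=+++++=---==+++++++++++===-+*+:-=-=+
*+===========-=+++++=--===+++++++++++==-=+*=-=+**#
*===============++==-====++++++++++++====***=+*###
*+=============-==-=====++++++++++++====+*#****#*#
```

```bash
python3 -m creep '0 0 0 0 4; 0 0 0 0 4; 0 0 0 0 4; 0 0 0 0 4; 0 0 0 0 4' 40 | sed -n 2,6p
python3 -m creep '0 0 0 0 4; 0 0 0 0 4; 0 0 0 0 4; 0 0 0 0 4; 0 0 0 0 4' 40| sed -n 2,6p
python3 -m creep '0.7 0 0 0 0; 0.7 0 0 0 0; 0.7 0 0 0 -6; 0.7 0 0 0 -7; 0.7 0 0 0 -7' | sed -n 2,5p
python3 - <<'E'
from plan import *
im=arm.snapshot("scene"); cv2.imwrite("pics/s8.png",im); S=arm.camera_model("scene")
for a in (0,10,20,30,40,50): print(a,np.round(proj(S,tip(np.radians(a)))[0],1))
g=cv2.cvtColor(im,cv2.COLOR_BGR2GRAY)[194:222,325:375]
print("\n".join("".join(" .:-=+*#%@"[min(9,int(v)//20)] for v in r) for r in g))
E
```

```text
position: [536.9, 121.4, 176.9]
tcp_rot: [0.999, -0.039, 0.001, 0.0]
force: [1.5, 0.0, -2.7]
grip_width: 36.9
grip_force: 40.0
position: [537.6, 129.3, 178.7]
tcp_rot: [0.978, -0.207, 0.002, -0.004]
force: [-6.3, 20.5, 20.4]
grip_width: 37.0
grip_force: 93.5
position: [536.1, 121.2, 176.1]
tcp_rot: [0.999, -0.034, -0.0, 0.001]
force: [-0.1, 0.0, 0.4]
grip_width: 59.8
0 [368.4 213.3]
10 [363.5 211. ]
20 [358.4 209.1]
30 [353.2 207.4]
40 [348.1 206.1]
50 [343.1 205.3]
#########*-.               ...                    
##########+-....          .--:.                   
##########*+==-:.        .-==-:...                
######*######*+=:.        :====--:..              
**#*####*####*==-.        :=======-:..            
*###**#***#***==-:        -======----:.          .
##*#*#***###*+===-. ..   .-====--::::::..         
***********#*====-..::.  .-====-.     ..:.        
************+====-.:-:.  .-====-:                 
************=====-.:-:   .-=====-:.               
***********+=====-.:-:   .-====++=-:.             
**********+======:.:-:   .-=-==++++=-::.....      
**********+=====-:.:-:   :=====+++++++==--=-.     
**********=======-.:-:  .-+===++++++++++++++-.    
*********+=======-::::  :=+===+++++++++++===-.    
*********+========--:. .-+===++++++++++++==--:.   
********+==========-:..:=+===+++++++++++===---:   
********+==========-:.:-=+===+++++++++++==---=-.  
********+===========-:-=====++++++++++++==-===-.  
*******+====================+++++++++++===-==--:. 
******+=----================+++++++++++==---=-:-:.
*+*++++=------==============++++++++++===--==-:-:.
*++***+--------========-===+++++++++++===-===-:-:.
*****+=-=--------======-===+++++++++++==-====-:-:.
*****+=====-------====--==+++++++++++===--====:-: 
*****+========---------===+++++++++++==--==++=--: 
****+=========-------====+++++++++++===--==++---. 
****+=========-----=====++++++++++++===--=+*+--:..
```

```bash
python3 -m creep '0.7 0 0 0 -7; 0.7 0 0 0 -7; 0.7 0 0 0 -6; 0.7 0 0 0 0; 0 0 0 0 0' | sed -n 2,2p
python3 - <<'E'
from plan import *
im=arm.snapshot("top"); cv2.imwrite("pics/t8.png",im); S=arm.camera_model("top")
for a in (0,10,20,30,40,50): print(a,np.round(proj(S,tip(np.radians(a)))[0],1))
g=cv2.cvtColor(im,cv2.COLOR_BGR2GRAY)[185:245,250:310]
print("\n".join("".join(" .:-=+*#%@"[min(9,int(v)//20)] for v in r) for r in g))
E
```

```text
position: [536.2, 121.2, 176.1]
0 [270.2 220.7]
10 [275.5 221.1]
20 [280.7 220.6]
30 [285.7 219.3]
40 [290.3 217.2]
50 [294.5 214.3]
-----------------------:::::::::::::::::::::::-=============
---------------------:-:::::::::::::::::::::..:--===========
-----------------------::-:::::::::::::.....  .-============
-----------------------::-::::::::::.....   . .-============
------------------------::::::::::::. .::     .--===========
------------------------:-:::::::::::  ::    .:-============
-------------------------::::::::::::. ..    -==============
--------------------------::::::::::::      :++=============
-------------------------:-:::::::::::.    .-+=-============
-------------------------:::::::::::::.:::--=+=-============
---------------------------::::::::::::=+=+==+=-============
--------------------------:::::::::::::=++++++=-============
---------------------------:-::::::::::-++++++=-============
--------------------------:-:::::::::::-++++++==============
---------------------------::::::::::::-++++++==============
----------------------------::::::::::::=++++=======
[... 1992 characters left out ...]
......:::::-:-::::::::::-====
-----------:-:............................:::::::::::::-====
------::::...................................:::::::::::-===
----::::........................................::::::::-===
---::.................:...........................:::::::===
::....:............:::.::---:::::-::::..............:::::-==
:.............:::---:-----------------:::.............::::==
..:.........::::--=--------------------:::..............::-=
..:.....::-----------------------------:-::::............::-
..:...:---=---------------------------------:::...........:-
....:--====------------------------------------:::.........:
..::-===-----------------------------------------::::.......
```

```bash
python3 -m creep '0 0 0 0 0; 0 0 0 0 0; 0 0 0 0 0; 0 0 0 0 0; 0 0 0 0 4' 40 | sed -n 2,5p
python3 -m creep '0 0 0 0 4; 0 0 0 0 4; 0 0 0 0 4; 0 0 0 0 4; 0 0 0 0 4' 40| sed -n 2,6p
python3 -m creep '0.7 0 0 0 0; 0.7 0 0 0 0; 0.7 0 0 -1 0; 0.7 0 0 -2.5 0; 0.7 0 0 -4 0' | sed -n 2,5p
python3 -m creep '0.7 0 0 -4 0; 0.7 0 3 -2 0; 0.7 0 4 0 0; 0.7 0 4 0 0; 0.7 0 4 0 0' | sed -n 1,5p
python3 -m creep '0.7 0 4 0 0; 0.7 0 4 0 0; 0.7 0 4 0 0; 0.7 0 0 0 0; 0.7 0 0 0 0' | sed -n 1,5p
python3 - <<'E'
from plan import *
im=arm.snapshot("top"); cv2.imwrite("pics/t9.png",im); cv2.imwrite("pics/s9.png",arm.snapshot("scene")); cv2.imwrite("pics/w9.png",arm.snapshot("wrist")); S=arm.camera_model("top")
np.savez("w9.npz",**{k:arm.camera_model("wrist")[k] for k in ("K","extrinsics")})
for a in (-10,0,10,20,30,40): print(a,np.round(proj(S,tip(np.radians(a)))[0],1),np.round(proj(arm.camera_model("wrist"),tip(np.radians(a)))[0],1))
print(np.round(proj(S,o+M@[0,0,177])[0],1))
g=cv2.cvtColor(im,cv2.COLOR_BGR2GRAY)[180:240,245:305]
print("\n".join("".join(" .:-=+*#%@"[min(9,int(v)//20)] for v in r) for r in g))
E
```

```text
position: [536.2, 120.7, 176.8]
tcp_rot: [0.995, 0.102, -0.0, 0.001]
force: [0.9, -5.5, 2.9]
grip_width: 40.8
position: [536.8, 122.6, 176.4]
tcp_rot: [0.997, -0.073, 0.001, -0.0]
force: [0.1, 3.0, 1.0]
grip_width: 37.0
grip_force: 40.0
position: [534.3, 121.7, 249.9]
tcp_rot: [0.998, -0.07, -0.003, 0.001]
force: [0.5, 0.7, -0.5]
grip_width: 60.0
t: 31.73
position: [514.6, -27.7, 312.7]
tcp_rot: [0.998, -0.069, 0.001, -0.0]
force: [1.3, -0.9, 0.5]
grip_width: 59.8
t: 32.15
position: [497.5, -147.7, 312.0]
tcp_rot: [0.997, -0.073, 0.0, 0.0]
force: [0.3, 1.4, -0.8]
grip_width: 60.0
-10 [265.  219.5] [ 47.7 225.4]
0 [270.2 220.7] [ 61.6 226.2]
10 [275.5 221.1] [ 74.1 225.6]
20 [280.7 220.6] [ 85.2 223.5]
30 [285.7 219.3] [ 94.6 219.9]
40 [290.3 217.2] [102.1 214.9]
[268.9 200.8]
----:=*#-*%####*=*#**###################+-=----==-====-=====
----:+#*+#######+*****###################+-----==-==========
---::+#+#######*******###################*---::=============
---:=*#*#######******#####################+--:-=============
--:-*#########***************#############*-::-+============
-:-+####
[... 2646 characters left out ...]
***********++********========
*****************+**********************************========
*****************+************************++***+++++========
*****************+************************++**+=============
**********************************************==============
********************************************#*-=============
******************************************++*+=++++=========
******************************************+**-=+***=-=======
*********************************************-=+***=-=======
*********************************************-=****=-=======
*********************************************-=****=-=======
*********************************************-=****=-=======
```

Run:
```python
from plan import *
f=lambda n:cv2.cvtColor(cv2.imread(n),cv2.COLOR_BGR2GRAY)
sh=lambda g:print("\n".join("".join(" .:-=+*#%@"[min(9,int(v)//20)] for v in r) for r in g),"\n")
sh(f("pics/top0.png")[198:228,255:300])
W=dict(np.load("w9.npz")); print(np.round(proj(W,np.array([o+M@[0,0,177],o+M@[-128,0,37]]))))
sh(cv2.resize(f("pics/w9.png")[130:270,0:180],(90,56),interpolation=cv2.INTER_AREA))
```

```text
##*+-==================...:=++**#########*+**
***=-==================-..-++**###**####*****
**+=-==================-. -++###########*+***
**+=====================-:+**###########*+***
***==-==================--*#############*+***
***=====================:-*+**+*****####*+***
**++====================:-++++=+++++*+++++***
***+=-==================-=+++++++++++===+****
***+=-==================-=++++++++++++++++***
****+--===================+++++++++++*+++++**
*****===-================++++++++++++**+++++*
*****+===================++++++++++++***+++++
+++++++======--==========++++++++++++*****+++
+++++++++=====----=======++++++++++++******++
**++++**+++==+=====++====+++++++++++*********
**********++++++==+++====+++++++++++*********
**********+++++++=+++====+++++++++++*********
*********++++++++=+++====+++++++++++*********
********+++++++++=+++====+++++++++++*********
*********+++++++==+++====+++++++++++*********
*********+++++++=++++====+++++++++++*********
*********+++++++++++====++++++++++++*********
********+++++++++++++====++++++++++**********
********+++++++++++++++==+++++++++********
[... 4704 characters left out ...]
:::::=*************************************#########**#####****
---=========+*=:::::::::::::::::-+**************************#*******##############*##**++*
::::::::::--=*+-::::::::::::::::-+*****************************#*#########*##########*+=+*
------::::::=++-::::::::::::::::-+***##**********************#####**##################*==+
=============+*=::::::::::::::::-=*****#***********************#######################*=-+
============++*=-::::::::::::::::-**#****************#************###################*=--=
=--=---======+*+-::::::::::::::::-*#**###******##**#*######********#################*+===+
-------------=**-::::::::::::::::-+***##***#####***#####*#*##********################*++++
```

```bash
python3 -m creep '0.7 0 -4 0 0; 0.7 0 -4 0 0; 0.7 0 -4 0 0; 0.7 0 -4 0 0; 0.7 0 -4 0 0' | sed -n 2,2p
python3 -m creep '0.7 0 -4 0 0; 0.7 0 -3 0 0; 0.7 0 0 2 -4; 0.7 0 0 2 -4; 0.7 0 0 2 0' | sed -n 2,2p
python3 -m creep '0.7 0 0 0 0; 0.7 0 0 0 0; 0.7 0 0 0 0; 0.7 0 0 0 0; 0.7 0 0 0 0' | sed -n 2,2p
python3 -c "
from plan import *
go([537,121,176])"
```

```text
position: [526.1, 56.5, 311.6]
position: [535.8, 125.0, 250.9]
position: [536.8, 122.4, 252.6]
t 33.55 pos [536.8 122.4 252.6] xaxis deg -0.1 F [ 0.9  0.  -0.6] w 60.0 0.0 q [-0.28  0.37 -0.07  1.98  0.03  0.8  -1.94]
shift cm [0.01 0.14 7.66] len 7.7
```

```bash
python3 -m creep '0.7 0 0.1 2 0; 0.7 0 0 2 0; 0.7 0 0 2 0; 0.7 0 0 1.6 0; 0.7 0 0 0 0' | sed -n 2,3p
python3 -m creep '0 0 0 0 0; 0 0 0 0 0; 0 0 0 0 0; 0 0 0 0 0; 0 0 0 0 0' 40 | sed -n 2,6p
python3 -m creep '0 0 0 0 0; 0 0 0 0 3.2; 0 0 0 0 3.2; 0 0 0 0 3.2; 0 0 0 0 3.2' 40| sed -n 2,6p
python3 -m creep '0 0 0 0 3.2; 0 0 0 0 0; 0.7 0 0 0 0; 0.7 0 0 0 0; 0.7 0 0 0 0' 40| sed -n 2,6p
python3 -m creep '0.7 0 0 -2 0; 0.7 0 0 -4 0; 0.7 0 0 -4 0; 0.7 0 0 -4 0; 0.7 0 4 0 0' | sed -n 2,5p
python3 -m creep '0.7 0 4 0 0; 0.7 0 4 0 0; 0.7 0 4 0 0; 0.7 0 4 0 0; 0.7 0 4 0 0' | sed -n 1,5p
python3 -m creep '0.7 0 3 0 -4; 0.7 0 0 0 -4; 0.7 0 0 0 0; 0.7 0 0 0 0; 0.7 0 0 0 0' | sed -n 1,5p
cat > spout.py <<'E'
from plan import *
im=arm.snapshot("top"); w=arm.snapshot("wrist"); W=arm.camera_model("wrist"); S=arm.camera_model("top"); cv2.imwrite("pics/s10.png",arm.snapshot("scene")); cv2.imwrite("pics/t10.png",im)
for a in (-20,-10,0,10,20): print(a,np.round(proj(S,tip(np.radians(a)))[0]-[245,180],1),np.round((proj(W,tip(np.radians(a)))[0]-[0,130])/[2,2.5],1))
G=lambda i:cv2.cvtColor(i,cv2.COLOR_BGR2GRAY)
sh=lambda g:print("\n".join("".join(" .:-=+*#%@"[min(9,int(v)//20)] for v in r) for r in g),"\n")
sh(G(im)[200:228,245:305]); sh(cv2.resize(G(w)[130:270,0:180],(90,56),interpolation=cv2.INTER_AREA)[14:48])
go([537,121,176])
E
python3 spout.py
```

```text
position: [535.2, 120.7, 173.4]
tcp_rot: [1.0, -0.001, -0.002, 0.0]
position: [536.7, 120.7, 176.5]
tcp_rot: [1.0, -0.001, 0.001, 0.0]
force: [-2.0, -3.0, 6.1]
grip_width: 37.6
grip_force: 40.7
position: [537.7, 123.9, 176.6]
tcp_rot: [0.994, -0.112, 0.002, -0.002]
force: [0.6, 8.1, 0.2]
grip_width: 37.4
grip_force: 46.2
position: [536.3, 120.9, 175.6]
tcp_rot: [0.99, -0.14, 0.0, 0.0]
force: [0.1, 0.0, 0.8]
grip_width: 59.6
grip_force: 0.0
position: [529.8, 89.3, 322.4]
tcp_rot: [0.991, -0.136, 0.005, -0.004]
force: [3.3, 0.1, 0.2]
grip_width: 59.6
t: 36.05
position: [468.6, -111.6, 315.5]
tcp_rot: [0.99, -0.14, 0.0, 0.0]
force: [1.0, -0.6, -0.2]
grip_width: 59.8
t: 36.47
position: [461.7, -137.5, 315.3]
tcp_rot: [0.997, -0.071, -0.0, -0.0]
force: [0.1, -0.2, 0.7]
grip_width: 59.7
-20 [15.  37.6] [14.  22.9]
-10 [20.  39.5] [21.6 23.9]
0 [25.2 40.7] [28.7 24.3]
10 [30.5 41.1] [35.1 23.9]
20 [35.7 40.6] [40.8 23. ]
*****************#*  .  ...  -*#+++++*#########++++=========
*****************##:  . ...  -##+*++###########++++-========
*****************##*.    .   =##*+=+###########=++
[... 4100 characters left out ...]
-::::::::::::::::-+******************************##***####*######*#####*+==+
===========+*+=::::::::::::::::-=*******************************###*#######*########**=--+
------=====+**=:::::::::::::::::=***********************************################*+===+
-----------=+*+-::::::::::::::::-*##***#***************###**********################*+++++
------------=*+-::::::::::::::::-+********************###**#***********#############**++++
-:--::::----=**=::::::::::::::---+***#****#**#*******#########**********#############*++++ 

t 36.62 pos [ 461.8 -137.4  315.3] xaxis deg -8.0 F [ 0.3 -0.3 -0.1] w 59.8 0.0 q [ 0.07  0.2   0.12  2.04 -0.03  0.9  -1.5 ]
shift cm [  3.83 -26.64  13.93] len 30.3
```

```bash
python3 -m creep '0.7 0.6 -4 0 0; 0.7 0.6 -4 0 0; 0.7 0.6 -4 0 0; 0.7 0.6 -4 0 0; 0.7 0.6 -4 0 0' | sed -n 2,2p
python3 -m creep '0.7 0.5 -4 0 -4; 0.7 0.5 -2.6 0 0; 0.7 0 0 3 0; 0.7 0 0 3 0; 0.7 0 0 0 0' | sed -n 2,2p
python3 -m creep '0.7 0 0 0 0; 0.7 0 0 0 0; 0.7 0 0 0 0; 0.7 0 0 0 0; 0.7 0 0 0 0' | sed -n 2,2p
python3 -c "
from plan import *
go([537,121,176])"
```

```text
position: [519.5, 58.1, 315.4]
position: [534.0, 120.7, 250.7]
position: [537.2, 119.8, 256.6]
t 37.87 pos [537.2 119.8 256.6] xaxis deg -4.1 F [-1.1 -0.8 -0.8] w 59.9 0.0 q [-0.31  0.36 -0.01  1.97  0.01  0.81 -1.97]
shift cm [-0.05 -0.11  8.06] len 8.1
```

```bash
python3 -m creep '0.7 0 -0.1 2 0; 0.7 0 0 2 0; 0.7 0 0 2 0; 0.7 0 0 2 0; 0.7 0 0 0 0' | sed -n 2,3p
python3 -m creep '0 0 0 0 0; 0 0 0 0 0; 0 0 0 0 0; 0 0 0 0 0; 0 0 0 0 0' 40 | sed -n 2,6p
python3 -m creep '0 0 0 0 0; 0 0 0 0 3; 0 0 0 0 3; 0 0 0 0 3; 0 0 0 0.2 0' 40| sed -n 2,6p
python3 -m creep '0 0 0 0 0; 0.7 0 0 0 0; 0.7 0 0 0 0; 0.7 0 0 0 0; 0.7 0 0 0 0' 40| sed -n 2,6p
python3 -m creep '0.7 0 0 -2 0; 0.7 0 0 -4 0; 0.7 0 0 -4 0; 0.7 0 0 -4 0; 0.7 0 4 0 0' >/dev/null
python3 -m creep '0.7 0 4 0 0; 0.7 0 4 0 0; 0.7 0 4 0 0; 0.7 0 4 0 0; 0.7 0 4 0 0' >/dev/null
python3 -m creep '0.7 0 3 0 -4; 0.7 0 0 0 0; 0.7 0 0 0 0; 0.7 0 0 0 0; 0.7 0 0 0 0' | sed -n 1,5p
python3 spout.py
```

```text
position: [535.4, 120.4, 172.9]
tcp_rot: [0.999, -0.036, -0.002, 0.001]
position: [537.2, 120.8, 176.5]
tcp_rot: [0.999, -0.036, 0.001, -0.0]
force: [-1.2, -2.0, 6.3]
grip_width: 37.4
grip_force: 41.0
position: [537.0, 123.7, 175.7]
tcp_rot: [0.993, -0.114, 0.001, -0.002]
force: [-16.7, 0.6, 47.7]
grip_width: 37.0
grip_force: 53.4
position: [536.9, 120.8, 173.3]
tcp_rot: [0.993, -0.114, 0.0, 0.0]
force: [0.3, -0.0, -0.7]
grip_width: 59.8
grip_force: 0.0
t: 40.78
position: [476.0, -140.7, 313.2]
tcp_rot: [0.997, -0.079, -0.0, -0.0]
force: [0.2, 1.2, -0.5]
grip_width: 59.5
-20 [15.  37.6] [15.1 30.5]
-10 [20.  39.5] [22.7 31.4]
0 [25.2 40.7] [29.7 31.6]
10 [30.5 41.1] [36.  31.2]
20 [35.7 40.6] [41.5 30.3]
*****************#*   .. ..  -*#+++++*#########=+++=========
*****************##:   . .   -##++++###########++++=========
*****************##*.        =##++=+###########=++=-========
******************##+.     .=##+=+==*********##=++=-========
*******************##*+:.:=*##*+=+==*+++++++***-============
*********************##***#%##*+=+=+**+++**+**+----=========
********************
[... 3886 characters left out ...]
-::::::::::::::::-=**************+******************************************
===========+*+-::::::::::::::::-=****************************************#****************
============+*=:::::::::::::::::-*************************************#*#**#**###**#***++*
--------====+*=-::::::::::::::::-+*********************************#******#####*#####**==+
::::::::::::=*+-::::::::::::::::-+*******************************##****##############**+=+
===---------=++-::::::::::::::::-=**********************************#*################*+-= 

t 40.93 pos [ 476.1 -140.9  313.2] xaxis deg -9.0 F [-0.1 -0.6 -0.3] w 59.5 0.0 q [ 0.06  0.23  0.14  2.02 -0.04  0.9  -1.51]
shift cm [  1.94 -26.81  13.73] len 30.2
```

```bash
python3 -c "
from workcell import arm
print(arm.sign_off())"
```

```text
the job is handed in; nothing more can be done
None
```

I handed the job in at about 41 s of the 54 s, and no pass or fail came back: the cap stands mouth down in the dish about 9–10 mm off centre (limit 13 mm), and I measured the flask's spout at 0–4° from the gutter (about 12° allowed).

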